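Turn the tealight tray end for end in its case

ROBOT

A 6-joint arm with a two-finger parallel gripper is mounted at the origin on a cart in front of the work surface, level with it; the furniture and walls round the work are solid. World frame = base frame: x ahead of the robot, y to its left, z up, the work surface at z = 0. Lengths are in m, angles in degrees, forces in N, time in s.
With the tool pointing down it reaches from about 0.25 to 0.725 m from the base axis. Payload 9.7 kg.
Tool frame: the origin (TCP) lies between the finger pads; the fingertips stand 19 mm ahead of it and the grasp point (between the pads) is the TCP; x points along the fingers, y is the direction in which the jaws open and shut, and the axes are right-handed (so a half turn about x gives the same grasp; the last joint's range is limited). The gripper opens to 85 mm and grips with 20 to 120 N. Pads are 22 mm wide; open, the fingers measure 114 mm over their backs; the gripper's body (76 mm by 85 mm) begins 54 mm behind the grasp point. The pads swing forward as they close: fully open they stand 13 mm farther back than shut.
Start: joints at [63.942, 4.979, 10.078, 95.1, 0, 90], TCP at [0.242, 0.494, 0.25] pointing down, gripper open.
Joint ranges: [-179.16, 179.16], [-48.56, 103.87], [-65.8, 70.77], [-126.05, 130.52], [-82.76, 87.17], [-180, 180]. Speed limits (degrees/s): [127.2, 127.2, 147.25, 180, 180, 180].

INTERFACE

Orientations are given as [roll, pitch, yaw] about the fixed x, y, z axes, in that order (R = Rz(yaw) Ry(pitch) Rx(roll)).
In Python, from workcell import bot gives the robot as it stands. The module is installed in compiled form; this text tells all that it offers.
- The arm moves only by the shell command python3 -m handwheel 'ROWS' [FORCE]. ROWS is JSON, a list of rows, each a list of 7 numbers: the turn, a rotation vector about the tool's x, y, z in degrees, then the shift along the tool's x, y, z in m, then the closure, from -1 (fully open) to 1 (shut), so that 0 is half open. In form: [[ax, ay, az, dx, dy, dz, fingers], ...]. A call has 1 to 20 rows; each row is the pose to reach, as a shift and turn from the pose commanded when the call began, along the tool's axes at that moment; what a row does not reach only later rows make up. A row lasts 1/8 s, in which the tool goes at most 62.5 mm and 10.7 degrees, less where a joint would pass 70% of its speed; a pose out of reach is approached as far as the arm can. A call with a gripper value outside its range is refused whole. The fingers move at their own pace and stop on an object; FORCE is the grip in N (left out, the last holds). Time passes only in rows, so rows that repeat a pose let the fingers close. It gives the time, the measured TCP pose, the force and the opening at its end, in the units of the state.
- bot.get_obs(): the state, without advancing time (a new reading comes with each control period).
- bot.camera(name): name is "scene" or "top"; returns a dict with "frame" (400x640x3 uint8, red, green, blue), "fx", "fy", "cx", "cy" (pixels), "k1" (the pictures are not rectified: a ray, as slopes to the right and down, at radius r is drawn at 1 + k1 r^2 times it, then the intrinsics apply), "R" (3x3) and "t" (3): a world point X has camera coordinates R X + t. Camera axes: x right, y down, z forward; pixel columns grow to the right and rows downward; lengths in m; the calibration is good to about 2 mm. A picture is of the moment at which its call begins. There is no depth.
- bot.job_done(): hands the job in, once; it reports no verdict.
Trained networks look in a picture, given as the dict that the camera call returned (one of the last four; its "shot" number tells which), for a name from the list of things; names that differ only in an ending like _2 or _b are one class to them, and where a whole thing is asked for, a point or a joint stands for the part that bears it (a point fixed in the world has none). Each returns a list of dicts, best first, with "conf" (0 to 1); they miss things now and then, are a little off and sometimes report something else, mostly with a low value. They report only what shows in the picture. A call takes as long as a camera call.
- bot.look_for(name, picture): "bbox" ([left, top, width, height] as shares, 0 to 1, of the picture: columns of its width, rows of its height, round what is visible of it).
- bot.tip_of(name, picture): "centre" ([column, row] as shares, 0 to 1, of the picture: columns of its width, rows of its height: a listed point, or the origin of a listed thing).
The state is a dict: "time": time; "q": joint angles; "qd": joint speeds; "joint_efforts": joint torques, N m; "ee_pos": TCP position; "tcp_rot": TCP orientation; "wrist_force": force on the tool from outside, world axes, zero at the start; "torque": the same for the moment, N m; "opening": finger opening in m.
Only numpy, scipy, OpenCV 4.12 (cv2) and the standard library are available. Lean on these libraries where they do the work, as an engineer would, in place of code of your own. Each camera call takes 0.05 s, during which the arm holds its last target.

TASK

The open front of the tealight case shows an empty compartment; the two fresh tealights sit in the back half of the tray, under the roof. Slide the tray out of its case, turn it end for end and slide it fully home again so that the tealights are at the open front, still lying upright in their own compartment. Leave the case standing where it is and do not disturb the mug, the matchbox or the egg timer.

Things in the scene. Friction and masses are not known exactly. Their poses are not given: they have to be found in the camera images.
- case: dark wooden tealight case (a sleeve) standing loose on the worktop, 184 x 73 x 49 mm, about 0.95 kg. Origin: centre of its underside; x from the open mouth (x = -92 mm) to the closed back, y across, z up. Roof (underside 43 mm up) only over x = -34 to +92 mm; ahead of it the top is open between the side walls. Floor top 3 mm up; inner face of the back wall at x = +84 mm
- case_mouth (a point): centre of the case's open mouth, in the plane of its front edge, 24.5 mm above the worktop; axes as the case. The case is 61 mm wide inside, its side walls 6 mm thick and 49 mm high all along; over the first 14 mm the mouth flares to about 66 mm wide and the floor slopes down to 1.5 mm at the edge
- tray_mid (a point): centre (half-way up) of the loose light-wood tray, 182 (x) x 56 (y) x 34 mm high, 0.22 kg, open on top: two equal 80 x 46 mm compartments, 6 mm divider 30 mm high, end walls 8 mm, sides 5 mm, floor 5 mm. Its +x half holds the tealights, its -x half is empty. It starts in the case, x along the case's x, its empty end 7 to 20 mm out of the mouth
- tray_stock (a point): centre of the tray's tealight compartment, 43 mm along the tray's +x from tray_mid, half-way up; axes as the tray. When the tray is fully home (against the back wall) either way round, its middle is at x = -7 mm in the case's frame and its front end stands 6 mm out of the mouth
- light_1: tealight in a metal cup with white wax, 38 mm across, 18 mm high, loose in the tray; origin at the centre of its underside, z up
- light_2: tealight in a metal cup with yellowish wax, 38 mm across, 16 mm high, loose in the tray; origin at the centre of its underside, z up
- mug_mid (a point): bystander: white mug with dark stripes, 86 x 120 mm with its handle, 90 mm high; point half-way up
- matches_mid (a point): bystander: matchbox, 35 x 52 x 15 mm, lying flat; point at its centre
- timer_mid (a point): bystander: egg-shaped kitchen timer, white above and red below, 65 mm across, 64 mm high; point half-way up

How it is judged (in metres and radians):
At the end, for the whole second after the job is handed in: The tray lies in the case, home to within 8 mm, turned end for end so that its tealight compartment is at the mouth; both tealights lie upright in that compartment; the case stands flat within 40 mm of where it stood (both its middle and its mouth); everything is at rest (x of tray_mid in the frame of case above -0.015 m and y of tray_mid in the frame of case between -0.005 and 0.005 m and z of tray_mid in the frame of case between 0.014 and 0.027 m and x of tray_stock in the frame of case below -0.04 m and x of light_1 in the frame of tray_mid between 0.003 and 0.083 m and y of light_1 in the frame of tray_mid between -0.024 and 0.024 m and z of light_1 in the frame of tray_mid between -0.018 and -0.004 m and angle between each of light_1, light_2's own z axis and vertical below 0.25 rad and linear speed of each of light_1, light_2 below 0.03 m/s and x of light_2 in the frame of tray_mid between 0.003 and 0.083 m and y of light_2 in the frame of tray_mid between -0.024 and 0.024 m and z of light_2 in the frame of tray_mid between -0.018 and -0.004 m and distance of each of case, case_mouth from where it was at the start of the episode below 0.04 m and angle between case's own z axis and vertical below 0.05 rad and linear speed of case below 0.02 m/s); the robot touches nothing.
It fails at once if the mug is pushed more than 30 mm or knocked over (distance of mug_mid from where it was at the start of the episode above 0.03 m or angle between mug_mid's own z axis and vertical above 0.5 rad).
It fails at once if the matchbox is pushed more than 30 mm or knocked over (distance of matches_mid from where it was at the start of the episode above 0.03 m or angle between matches_mid's own z axis and vertical above 0.5 rad).
It fails at once if the egg timer is pushed more than 30 mm or knocked over (distance of timer_mid from where it was at the start of the episode above 0.03 m or angle between timer_mid's own z axis and vertical above 0.5 rad).
It also fails if it takes over 67 s, if anything falls off the work surface, if the arm or the gripper's body presses on something with over 40 N, if the wrist force passes 120 N, or if a joint passes its speed limit or range.

## Working session

There is one attempt and no reset: what is moved stays moved. The work goes in short steps, Python scripts to look and compute and a shell command to move; the robot and the scene stay as the last step left them, time stands still between calls to the robot, and variables do not carry over. Pictures are saved under pics/ and viewed, and the job is handed in when it is done.

```bash
mkdir -p pics; python3 - <<'E'
from workcell import bot
import cv2,numpy as np
o=bot.get_obs()
print(o)
for n in ["scene","top"]:
    c=bot.camera(n); cv2.imwrite(f"pics/{n}0.png",c["frame"][:,:,::-1])
    print(n,c["fx"],c["fy"],c["cx"],c["cy"],c["k1"],c["R"],c["t"])
    for k in ["case","case_mouth","tray_mid","tray_stock","light_1","light_2","mug_mid","matches_mid","timer_mid"]:
        print(k,[(round(d["conf"],2),(np.array(d["centre"])*[640,400]).round(1)) for d in bot.tip_of(k,c)[:3]])
E
```

```text
{'time': 0.0, 'q': array([ 6.39419699e+01,  5.01063344e+00,  1.00327314e+01,  9.50987594e+01,
       -1.72702011e-03,  9.00004667e+01]), 'qd': array([-0.03811196, -0.03238387, -0.00941833, -0.0322067 ,  0.03558288,
       -0.01068348]), 'joint_efforts': array([ 3.91399866e-03, -5.20391071e+01,  4.64793599e+01,  1.67083705e-02,
        2.33581732e-04,  6.83754067e-07]), 'ee_pos': array([0.24152005, 0.49390096, 0.2495721 ]), 'tcp_rot': array([ -88.70899984,   89.92331909, -114.76749552]), 'wrist_force': array([ 0.08617627, -0.51171374, -0.42862507]), 'torque': array([ 0.06112758, -0.00705344,  0.00863165]), 'opening': 0.08527293074777749}
scene 401.70321412476744 401.70321412476744 318.37403812810277 202.77629329388958 -0.08452447069208403 [[ 0.82547033 -0.56411191 -0.01940308]
 [-0.42333593 -0.59600237 -0.68232534]
 [ 0.37334357  0.57145335 -0.73079111]] [-0.47471301  0.30679596  0.74032098]
case [(0.66, array([304.8, 212.8]))]
case_mouth [(0.74, array([304.7, 239.1]))]
tray_mid [(0.96, array([305. , 210.5]))]
tray_stock []
light_1 []
light_2 []
mug_mid [(0.71, array([221.3, 218.9]))]
matches_mid [(0.79, array([413.8, 229.9]))]
timer_mid [(0.72, array([366.5, 187.4]))]
top 364.5490374185981 364.5490374185981 318.1422003368068 198.55732147784312 -0.03599626791323312 [[-0.00841027 -0.9995758  -0.0278834 ]
 [-0.9866898   0.01282387 -0.16210733]
 [ 0.16239614  0.0261489  -0.9863791 ]] [0.01276278 0.57393906 0.85731935]
case []
case_mouth []
tray_mid [(0.93, array([299.7, 204.3]))]
tray_stock []
light_1 []
light_2 []
mug_mid [(0.97, array([268.1, 272.7]))]
matches_mid [(0.75, array([370.2, 137.1]))]
timer_mid [(0.56, array([313.2, 130.7]))]
```

View pics/scene0.png

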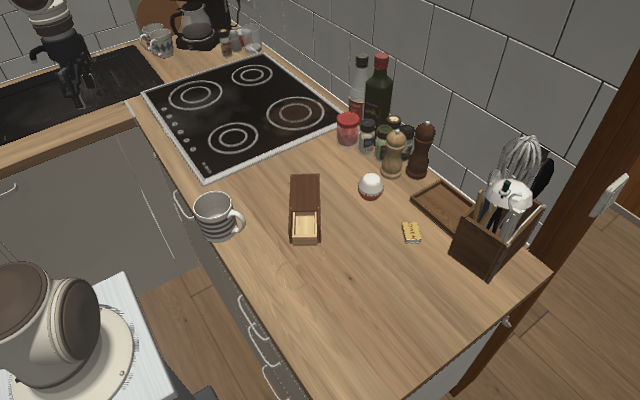

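View pics/top0.png

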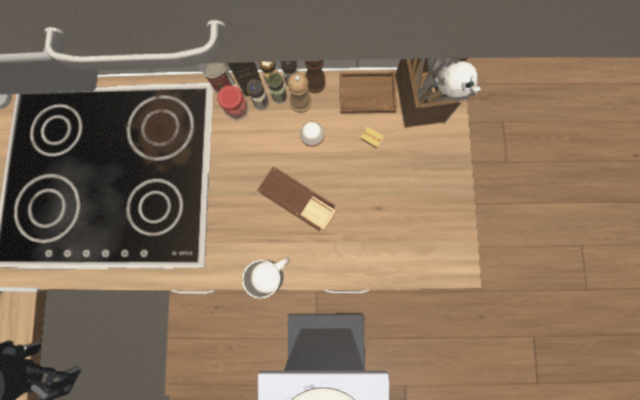

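Scene: the case runs from about (303,180) to (303,240), with the mouth towards the viewer. In the top view it runs from (272,175) to (325,222), mouth lower right, with the tray's empty half visible. Next I'll enlarge it.

```bash
cat > h.py <<'E'
import numpy as np,cv2
from workcell import bot
def ray(c,u,v):
    p=np.array([(u-c["cx"])/c["fx"],(v-c["cy"])/c["fy"]]); s=p.copy()
    for _ in range(30): s=p/(1+c["k1"]*(s@s))
    R=np.array(c["R"]);t=np.array(c["t"])
    return -R.T@t, R.T@np.array([s[0],s[1],1])
def at(c,u,v,z):
    o,d=ray(c,u,v); return o+d*(z-o[2])/d[2]
def proj(c,X):
    X=np.atleast_2d(X); Y=X@np.array(c["R"]).T+np.array(c["t"]); s=Y[:,:2]/Y[:,2:]
    s=s*(1+c["k1"]*(s**2).sum(1,keepdims=True))
    return s*[c["fx"],c["fy"]]+[c["cx"],c["cy"]]
def crop(c,u,v,w,k,name,lines=()):
    """crop w x 0.75w around u,v scaled to 800x600; lines: list of world polyline"""
    k=800/w;h=w*.75
    M=np.array([[k,0,-(u-w/2)*k],[0,k,-(v-h/2)*k]])
    im=cv2.warpAffine(np.ascontiguousarray(c["frame"][:,:,::-1]),M,(800,600),flags=cv2.INTER_CUBIC)
    for L in lines:
        p=proj(c,np.array(L)); p=p@M[:,:2].T+M[:,2]
        cv2.polylines(im,[np.round(p).astype(int)],False,(0,255,0),1)
    cv2.imwrite(name,im)
E
python3 - <<'E'
from h import *
for n,u,v in [("scene",305,210),("top",297,200)]:
    c=bot.camera(n); crop(c,u,v,112,0,f"pics/{n}_crop1.png")
    for k in ["case","case_mouth","tray_mid","mug_mid","matches_mid","timer_mid"]:
        z={"case":0,"case_mouth":.0245,"tray_mid":.02,"mug_mid":.045,"matches_mid":.0075,"timer_mid":.032}[k]
        for d in bot.tip_of(k,c)[:1]: print(n,k,at(c,d["centre"][0]*640,d["centre"][1]*400,z).round(4))
E
```

```text
scene case [ 0.7478 -0.1255  0.    ]
scene case_mouth [ 0.5278 -0.0171  0.0245]
scene tray_mid [0.5619 0.0542 0.02  ]
scene mug_mid [0.3908 0.1272 0.045 ]
scene matches_mid [ 0.7414 -0.1376  0.0075]
scene timer_mid [0.7438 0.021  0.032 ]
top case [0.5677 0.071  0.    ]
top case_mouth [ 0.5264 -0.0078  0.0245]
top tray_mid [0.5619 0.049  0.02  ]
top matches_mid [ 0.7404 -0.1313  0.0075]
top timer_mid [0.7536 0.0261 0.032 ]
```

View pics/scene_crop1.png

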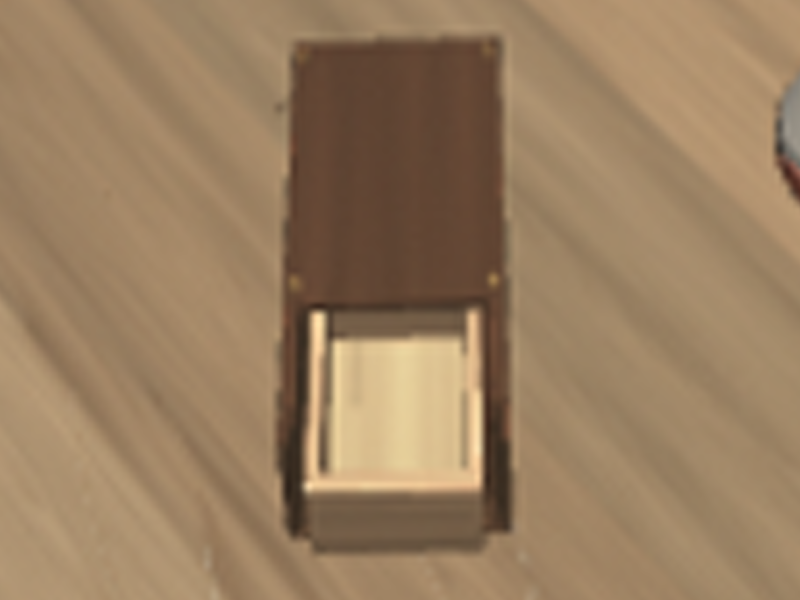

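View pics/top_crop1.png

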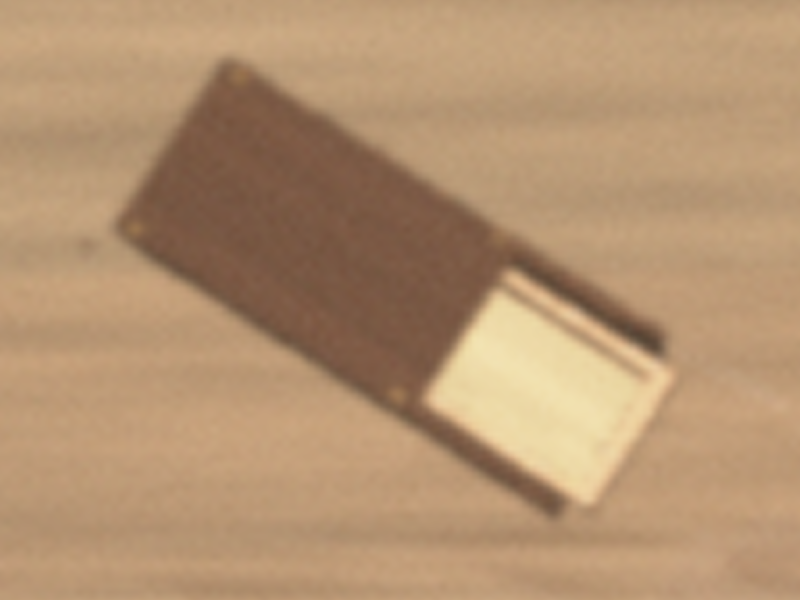

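```bash
cat > fit.py <<'E'
from h import *
from scipy.optimize import least_squares
ct=bot.camera("top"); cs=bot.camera("scene")
k=800/112
T=lambda p:np.array(p)/k+[241,158]; S=lambda p:np.array(p)/k+[249,168]
obs=[(ct,T((228,57)),(.092,-.0365,.049)),(ct,T((117,228)),(.092,.0365,.049)),(ct,T((557,517)),(-.092,.0365,.049)),(ct,T((667,332)),(-.092,-.0365,.049)),
(cs,S((293,40)),(.092,.0365,.049)),(cs,S((500,38)),(.092,-.0365,.049)),(cs,S((295,537)),(-.092,.0365,0)),(cs,S((510,530)),(-.092,-.0365,0))]
def W(p,q):
    a=p[2];return np.array([p[0]+np.cos(a)*q[0]-np.sin(a)*q[1],p[1]+np.sin(a)*q[0]+np.cos(a)*q[1],q[2]])
def res(p,cam=None): return np.concatenate([proj(c,W(p,q))[0]-u for c,u,q in obs if cam is None or c is cam])
for cam in (None,ct,cs):
    r=least_squares(res,[.56,.05,np.radians(60)],args=(cam,)); print(r.x[:2].round(4),np.degrees(r.x[2]).round(2)); print(r.fun.reshape(-1,2).round(1).tolist())
    if cam is None: p=r.x
c,s=np.cos(p[2]),np.sin(p[2])
for cam,pts in ((ct,[T((675,370)),T((590,508))]),(cs,[S((305,488)),S((484,488))])):
    for u in pts:
        X=at(cam,*u,.037); d=X[:2]-p[:2]; print("tray end corner in case",(c*d[0]+s*d[1]).round(4),(-s*d[0]+c*d[1]).round(4))
E
python3 fit.py
```

```text
[0.5777 0.062 ] 56.83
[[0.4, -0.1], [-0.3, 0.0], [0.1, -0.8], [0.7, 0.2], [-0.1, -0.1], [-0.3, -0.7], [-1.0, -0.0], [0.4, 0.1]]
[0.5773 0.0625] 56.76
[[0.2, 0.1], [-0.5, 0.1], [-0.2, -0.6], [0.4, 0.4]]
[0.578  0.0613] 56.89
[[0.1, 0.0], [-0.1, -0.6], [-0.7, 0.2], [0.7, 0.2]]
tray end corner in case -0.0991 -0.0277
tray end corner in case -0.1 0.0288
tray end corner in case -0.1013 0.0281
tray end corner in case -0.1033 -0.0278
```

```bash
cat >> h.py <<'E'
from scipy.spatial.transform import Rotation as Ro
CASE=np.array([.5777,.062]); YAW=56.8; ex=np.array([np.cos(np.radians(YAW)),np.sin(np.radians(YAW))]); ey=np.array([-ex[1],ex[0]])
def cw(x,y=0): return CASE+x*ex+y*ey
def tool():
    o=bot.get_obs(); return o, Ro.from_euler("xyz",o["tcp_rot"],degrees=True), np.array(o["ee_pos"])
def plan(target, yaz):
    """target TCP pos, tool x down, tool y azimuth yaz -> rotvec deg, shift in tool axes"""
    o,R,p=tool()
    a=np.radians(yaz); x=np.array([0,0,-1.]); y=np.array([np.cos(a),np.sin(a),0]); z=np.cross(x,y)
    G=Ro.from_matrix(np.c_[x,y,z])
    rv=np.degrees((R.inv()*G).as_rotvec()); return rv.round(2), R.inv().apply(np.array(target)-p).round(4)
def st():
    o,R,p=tool(); m=R.as_matrix()
    print("t",round(o["time"],2),"p",p.round(4),"yaz",np.degrees(np.arctan2(m[1,1],m[0,1])).round(2),"xtool",m[:,0].round(3),"q",np.round(o["q"],1),"F",np.round(o["wrist_force"],1),"M",np.round(o["torque"],2),"open",round(o["opening"],4))
E
python3 - <<'E'
from h import *
st()
for x in (-.101,-.098): print(cw(x))
for yaz in (YAW,YAW-180,YAW+180): print(yaz,plan(np.r_[cw(-.098),.15],yaz))
E
```

```text
t 1.8 p [0.2416 0.4941 0.2503] yaz 63.94 xtool [-0. -0. -1.] q [63.9  5.  10.1 95.1  0.  90. ] F [0.2 0.1 0.6] M [ 0.02 -0.05  0.  ] open 0.0852
[ 0.52239611 -0.0225132 ]
[ 0.5240388 -0.0200029]
56.8 (array([ 7.14, -0.  ,  0.  ]), array([ 0.1003, -0.3378,  0.4796]))
-123.2 (array([-172.86,   -0.  ,   -0.  ]), array([ 0.1003, -0.3378,  0.4796]))
236.8 (array([-172.86,   -0.  ,   -0.  ]), array([ 0.1003, -0.3378,  0.4796]))
```

```bash
python3 - <<'E'
from h import *
print(cw(-.097), plan(np.r_[cw(-.097),.15],YAW))
E
```

```text
[ 0.52458637 -0.01916614] (array([ 7.14, -0.  ,  0.  ]), array([ 0.1003, -0.3368,  0.4797]))
```

```bash
python3 -m handwheel '[[7.14,0,0,0,-0.168,0.24,-0.2],[7.14,0,0,0,-0.337,0.48,-0.2],[7.14,0,0,0,-0.337,0.48,-0.2],[7.14,0,0,0,-0.337,0.48,-0.2],[7.14,0,0,0,-0.337,0.48,0],[7.14,0,0,0,-0.337,0.48,0],[7.14,0,0,0,-0.337,0.48,0],[7.14,0,0,0,-0.337,0.48,0],[7.14,0,0,0,-0.337,0.48,0],[7.14,0,0,0,-0.337,0.48,0],[7.14,0,0,0,-0.337,0.48,0],[7.14,0,0,0.1,-0.337,0.48,0],[7.14,0,0,0.15,-0.337,0.48,0],[7.14,0,0,0.15,-0.337,0.48,0],[7.14,0,0,0.15,-0.337,0.48,0]]' 40
python3 - <<'E'
from h import *
st()
print(plan(np.r_[cw(-.097),.1],YAW))
for n,u,v in [("scene",305,210),("top",297,200)]:
    c=bot.camera(n); crop(c,u,v,160,0,f"pics/{n}_2.png")
E
```

```text
time: 3.68
ee_pos: [0.5232, -0.0185, 0.0987]
tcp_rot: [-151.4, 89.8, 175.5]
wrist_force: [0.6, 0.5, 1.1]
opening: 0.0427
t 3.67 p [ 0.5232 -0.0185  0.0987] yaz 56.87 xtool [-0.004  0.    -1.   ] q [ -2.    1.3 -10.5  78.4   0.   31.1] F [0.6 0.5 1.1] M [ 0.02 -0.08  0.04] open 0.0427
(array([ 0.07, -0.18,  0.1 ]), array([-0.0013,  0.0002,  0.0015]))
```

View pics/scene_2.png

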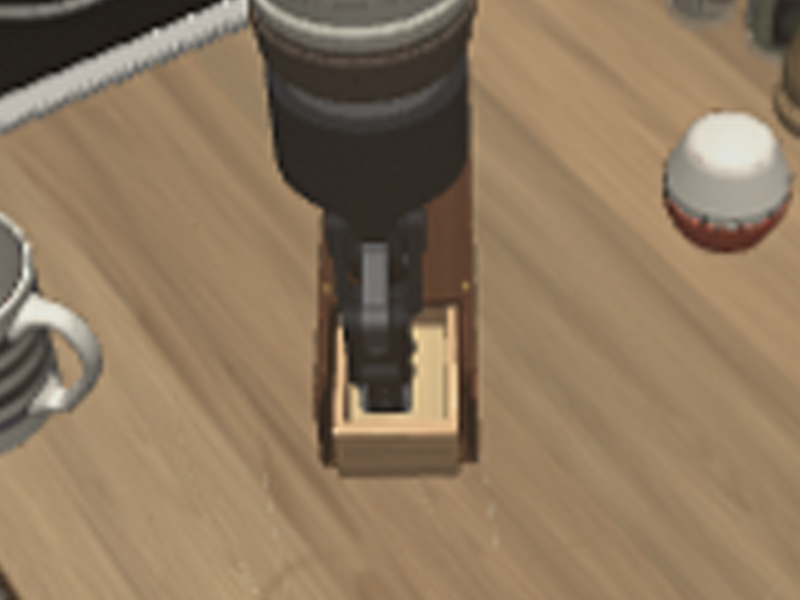

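The hand hangs over the tray's front end, with the front finger at about (380,400) in the crop. Descending and pinching the end wall.

```bash
python3 -m handwheel '[[0,0,0,0.035,0,0.001,0],[0,0,0,0.055,0,0.001,0],[0,0,0,0.067,0,0.001,0],[0,0,0,0.067,0,0.001,0],[0,0,0,0.067,0,0.001,0]]' 40
python3 - <<'E'
from h import *
st()
c=bot.camera("scene"); crop(c,305,220,120,0,f"pics/scene_3.png")
E
```

```text
time: 4.4
ee_pos: [0.5264, -0.02, 0.0347]
tcp_rot: [31.7, 89.9, -1.5]
wrist_force: [-0.3, -0.7, 0.4]
opening: 0.0429
t 4.4 p [ 0.5264 -0.02    0.0347] yaz 56.81 xtool [ 0.002 -0.    -1.   ] q [ -2.2   3.2 -15.7  70.9   0.   31. ] F [-0.3 -0.7  0.4] M [-0.01 -0.06 -0.06] open 0.0429
```

View pics/scene_3.png

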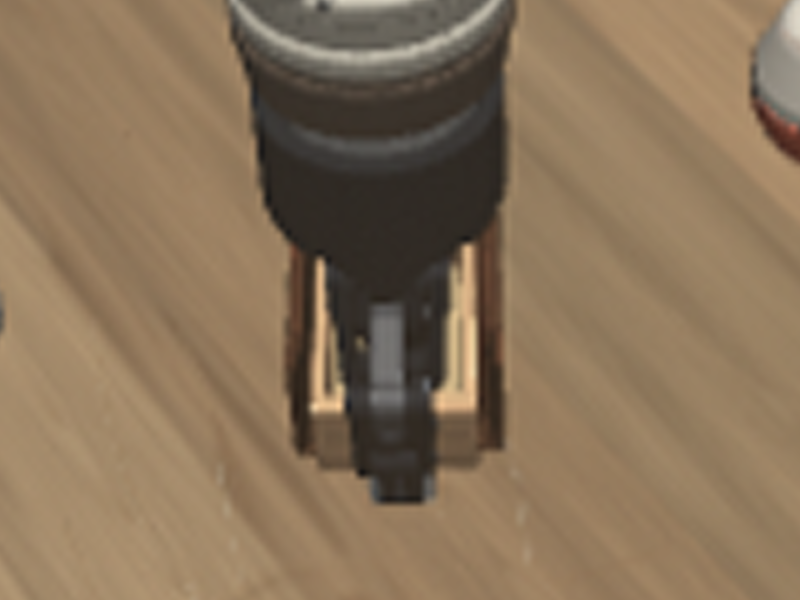

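The front finger is outside the end wall at about (400,490), centred, and the other is inside the compartment. Closing.

```bash
python3 -m handwheel '[[0,0,0,0,0,0,0.5],[0,0,0,0,0,0,1],[0,0,0,0,0,0,1],[0,0,0,0,0,0,1],[0,0,0,0,0,0,1],[0,0,0,0,0,0,1]]' 40
python3 - <<'E'
from h import *
st()
E
```

```text
time: 5.2
ee_pos: [0.5259, -0.0201, 0.0338]
tcp_rot: [22.9, 90.0, -10.3]
wrist_force: [-1.2, -0.4, 4.9]
opening: 0.0071
t 5.2 p [ 0.5259 -0.0201  0.0338] yaz 56.8 xtool [ 0.001 -0.    -1.   ] q [ -2.2   3.2 -15.8  70.9  -0.   31. ] F [-1.2 -0.4  4.9] M [-0.07  0.25 -0.06] open 0.0071
```

```bash
python3 -m handwheel '[[0,0,0,0,-0.01,0,1],[0,0,0,0,-0.025,0,1],[0,0,0,0,-0.04,0,1],[0,0,0,0,-0.04,0,1]]' 60
python3 - <<'E'
from h import *
st()
c=bot.camera("top"); crop(c,305,210,120,0,f"pics/top_4.png")
E
```

```text
time: 5.7
ee_pos: [0.5025, -0.0553, 0.0335]
tcp_rot: [-86.9, 89.9, -120.2]
wrist_force: [-4.8, -5.0, 8.2]
opening: 0.0069
t 5.7 p [ 0.5025 -0.0553  0.0335] yaz 56.69 xtool [-0.001 -0.002 -1.   ] q [ -6.2   0.6 -18.6  70.9  -0.1  27.1] F [-4.8 -5.   8.2] M [-0.71  0.7   0.09] open 0.0069
```

View pics/top_4.png

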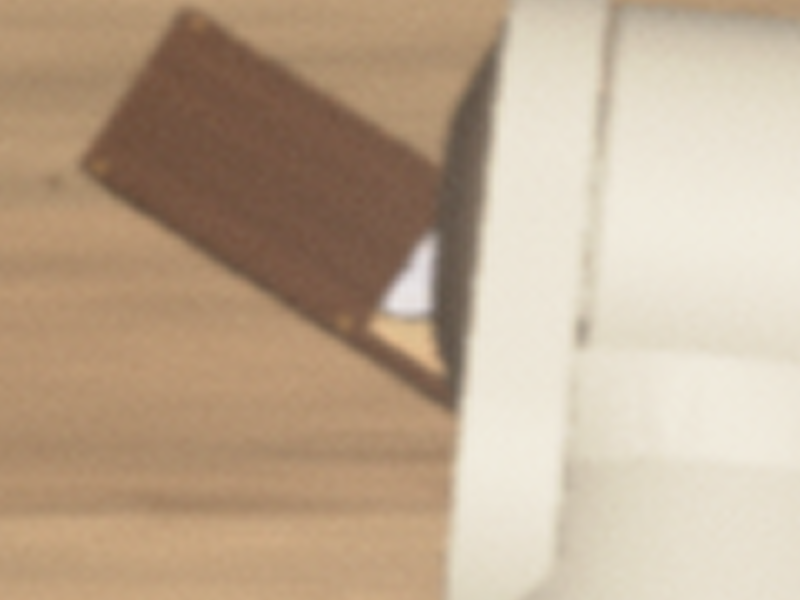

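The tray slides out, the case hasn't moved, and a tealight shows at (410,280). Continuing the pull.

```bash
python3 -m handwheel '[[0,0,0,0,-0.012,0,1],[0,0,0,0,-0.027,0,1],[0,0,0,0,-0.042,0,1],[0,0,0,0,-0.057,0,1],[0,0,0,0,-0.072,0,1],[0,0,0,0,-0.087,0,1],[0,0,0,0,-0.102,0,1],[0,0,0,0,-0.117,0,1],[0,0,0,0,-0.132,0,1],[0,0,0,0,-0.145,0,1],[0,0,0,0,-0.152,0,1],[0,0,0,0,-0.152,0,1]]' 60
python3 - <<'E'
from h import *
st()
for n,u,v in [("scene",305,230),("top",310,210)]:
    c=bot.camera(n); crop(c,u,v,160,0,f"pics/{n}_5.png")
E
```

```text
time: 7.25
ee_pos: [0.4202, -0.1811, 0.0332]
tcp_rot: [-118.9, 90.0, -152.1]
wrist_force: [0.1, 0.4, -3.0]
opening: 0.0067
t 7.25 p [ 0.4202 -0.1811  0.0332] yaz 56.76 xtool [-0. -0. -1.] q [-23.3  -6.1 -25.1  71.1  -0.    9.9] F [ 0.1  0.4 -3. ] M [-0.21  0.12  0.08] open 0.0067
```

View pics/scene_5.png

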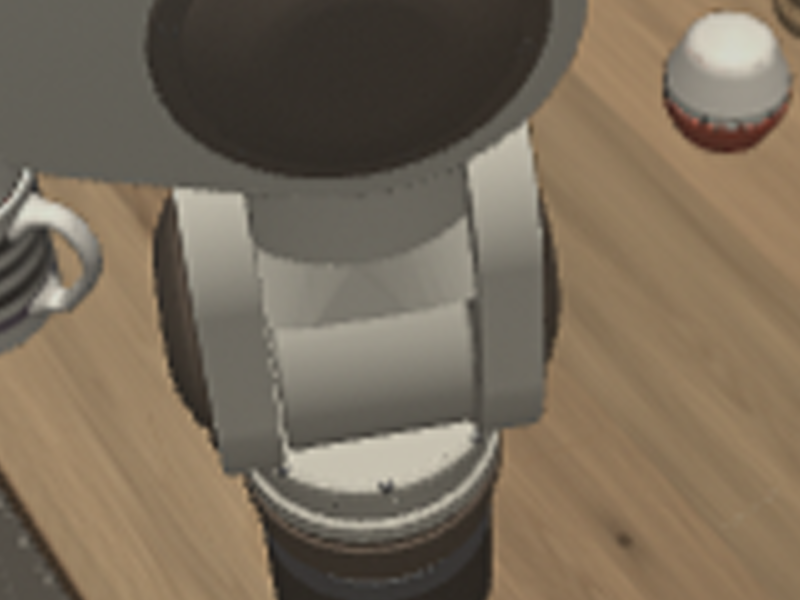

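View pics/top_5.png

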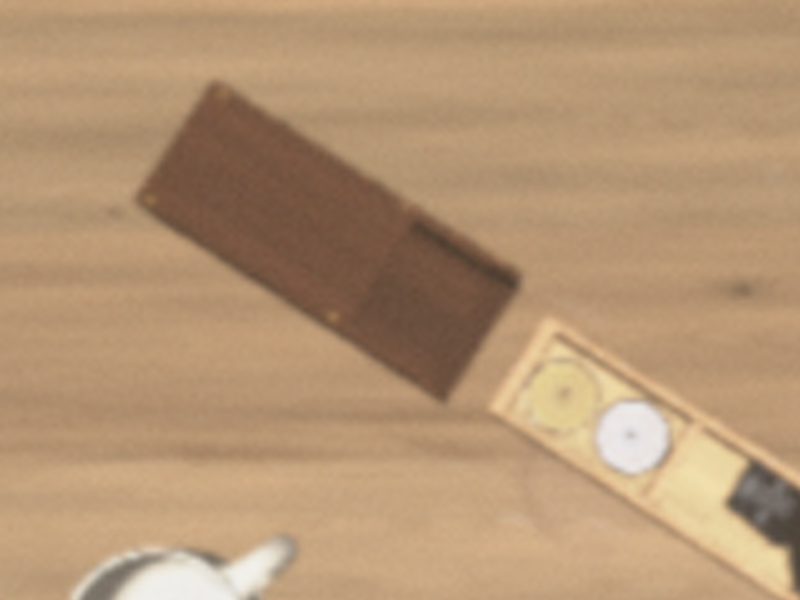

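The tray is clear of the mouth, both tealights lie flat at (563,395) and (632,437), and the case hasn't moved. Setting the tray down, releasing and lifting.

```bash
python3 -m handwheel '[[0,0,0,0.002,0,0,1],[0,0,0,0.003,0,0,1],[0,0,0,0.003,0,0,0.3],[0,0,0,0.003,0,0,0],[0,0,0,0.003,0,0,0],[0,0,0,-0.04,0,0,0],[0,0,0,-0.09,0,0,-0.5],[0,0,0,-0.14,0,0,-1],[0,0,0,-0.14,0,-0.06,-1],[0,0,0,-0.14,0,-0.12,-1],[0,0,0,-0.14,0,-0.12,-1]]' 60
python3 - <<'E'
from h import *
st()
for n,u,v in [("scene",305,230),("top",330,215)]:
    c=bot.camera(n); crop(c,u,v,160,0,f"pics/{n}_6.png")
E
```

```text
time: 8.72
ee_pos: [0.3181, -0.1138, 0.1742]
tcp_rot: [16.1, 89.9, -17.0]
wrist_force: [0.9, -0.6, 0.4]
opening: 0.0853
t 8.72 p [ 0.3181 -0.1138  0.1742] yaz 56.85 xtool [ 0.002 -0.001 -1.   ] q [-19.7 -25.6 -24.5  90.9   0.   13.5] F [ 0.9 -0.6  0.4] M [-0.05 -0.01  0.04] open 0.0853
```

View pics/scene_6.png

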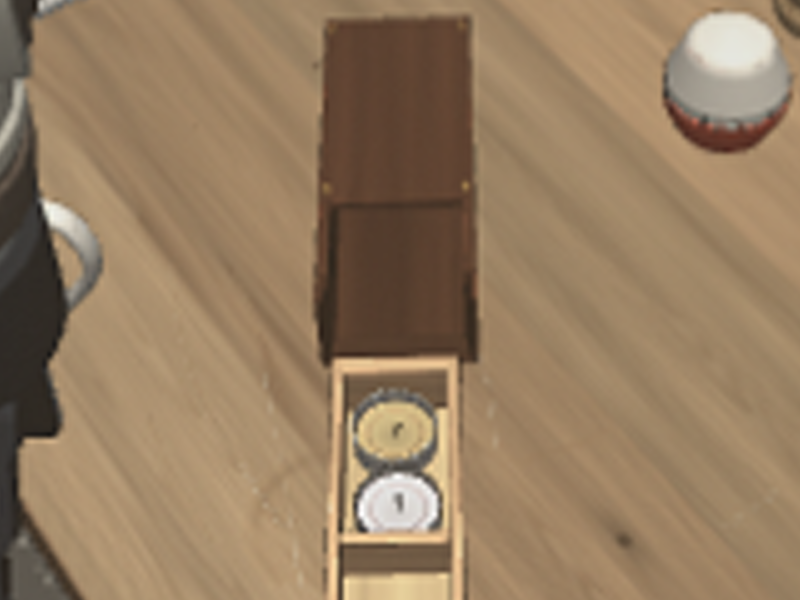

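View pics/top_6.png

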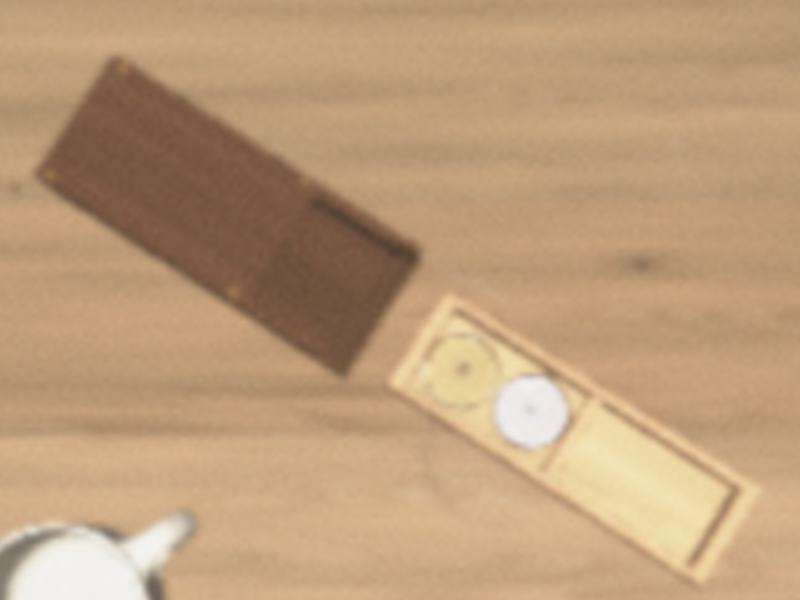

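Scene and top views agree: the tray lies outside in line with the case (top crop corners (453,295), (390,382), (703,582), (760,492)) and both lights are upright. Measuring both poses.

```bash
cat > fit2.py <<'E'
from h import *
from scipy.optimize import least_squares
def W(p,q):
    a=p[2];return np.array([p[0]+np.cos(a)*q[0]-np.sin(a)*q[1],p[1]+np.sin(a)*q[0]+np.cos(a)*q[1],q[2]])
def fit(obs,x0):
    r=least_squares(lambda p:np.concatenate([proj(c,W(p,q))[0]-u for c,u,q in obs]),x0)
    print(r.x[:2].round(4),np.degrees(r.x[2]).round(2),np.abs(r.fun).max().round(2)); return r.x
E
python3 - <<'E'
from fit2 import *
ct=bot.camera("top"); T=lambda p:np.array(p)/5+[250,155]
co=[(ct,T(u),q) for u,q in zip([(118,57),(38,173),(345,377),(420,255)],[(.092,-.0365,.049),(.092,.0365,.049),(-.092,.0365,.049),(-.092,-.0365,.049)])]
to=[(ct,T(u),q) for u,q in zip([(453,295),(390,382),(703,582),(760,492)],[(.091,-.028,.034),(.091,.028,.034),(-.091,.028,.034),(-.091,-.028,.034)])]
p=fit(co,[.57,.06,1]); t=fit(to,[.47,-.1,1])
d=np.array(t[:2]-p[:2]); c,s=np.cos(p[2]),np.sin(p[2]); print("tray in case",c*d[0]+s*d[1],-s*d[0]+c*d[1])
a=t[2]
g=t[:2]+.015*np.array([np.cos(a),np.sin(a)])
print(plan(np.r_[g,.1],np.degrees(a)+90), g)
crop(ct,330,215,160,0,"pics/top_7.png",[[W(p,q) for _,_,q in co],[W(t,q) for _,_,q in to]])
E
```

```text
[0.5763 0.0622] 55.96 0.85
[ 0.4655 -0.1076] 56.38 1.12
tray in case -0.20272584028434143 -0.0032108672659804244
(array([-8.957e+01,  6.000e-02,  4.000e-02]), array([0.0736, 0.1007, 0.1171])) [ 0.47381934 -0.09507971]
```

View pics/top_7.png

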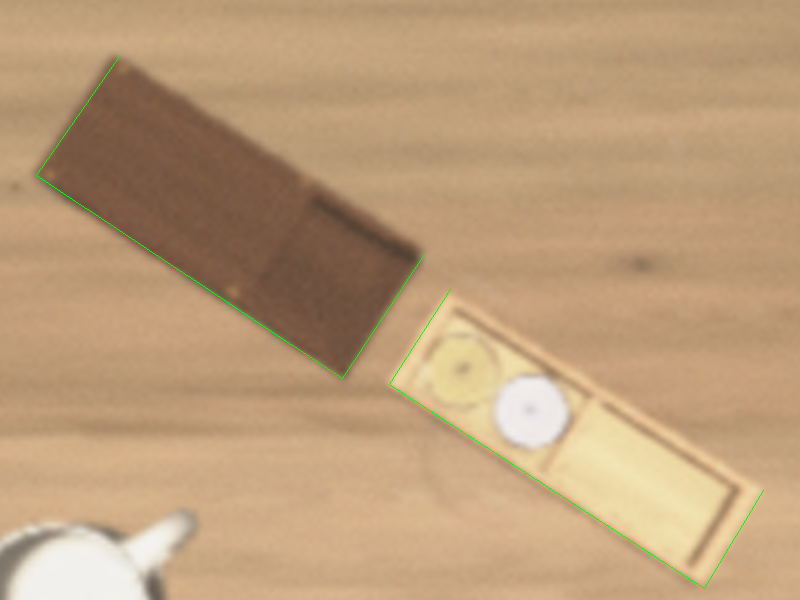

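Corners picked by eye disagree on the case's yaw (56.0 vs 56.8°). I'll refine it by fitting edges in both cameras.

```bash
cat > fit3.py <<'E'
from fit2 import *
def edges(c,p,segs,R=2.5,n=25):
    g=cv2.GaussianBlur(c["frame"].astype(np.float32),(0,0),0.7)
    out=[]
    for a,b in segs:
        a=np.array(a);b=np.array(b)
        for f in np.linspace(.08,.92,n):
            q=a+f*(b-a); u=proj(c,W(p,q))[0]; w=proj(c,W(p,q+(b-a)*.02))[0]
            t=(w-u)/np.linalg.norm(w-u); nn=np.array([-t[1],t[0]])
            s=np.arange(-R-1,R+1.01,.125); P=u+s[:,None]*nn
            v=cv2.remap(g,P[:,0].astype(np.float32)[None],P[:,1].astype(np.float32)[None],cv2.INTER_CUBIC)[0]
            gr=np.linalg.norm(v[4:]-v[:-4],axis=1); ss=s[2:-2]; k=np.argmax(gr)
            if gr[k]>12 and 0<k<len(gr)-1: out.append((c,u+ss[k]*nn,nn,q))
    return out
def edgefit(items,x0,it=6,verbose=True):
    p=np.array(x0,float)
    for i in range(it):
        E=[e for c,segs in items for e in edges(c,p,segs,R=3 if i<2 else 1.5)]
        f=lambda p:np.array([(proj(c,W(p,q))[0]-u)@nn for c,u,nn,q in E])
        r=least_squares(f,p,loss="soft_l1",f_scale=.3); p=r.x
    print("edgefit",p[:2].round(4),np.degrees(p[2]).round(2),"n",len(E),"med",np.median(np.abs(f(p))).round(2)); return p
def rect(x,y,z): return [(x,-y,z),(x,y,z),(-x,y,z),(-x,-y,z)]
def loop(r): return [(r[i],r[(i+1)%4]) for i in range(4)]
E
cat > m1.py <<'E'
from fit3 import *
ct=bot.camera("top"); cs=bot.camera("scene")
C=rect(.092,.0365,.049); L=loop(C); sides=[L[0],L[1],L[3]]
Tr=loop(rect(.091,.028,.034))
c0=[.577,.062,np.radians(56.5)]; t0=[.466,-.107,np.radians(56.5)]
for nm,cams in (("top",[ct]),("scene",[cs]),("both",[ct,cs])):
    print(nm); p=edgefit([(c,sides) for c in cams],c0); 
    t=edgefit([(c,Tr) for c in cams],t0)
    d=t[:2]-p[:2]; c,s=np.cos(p[2]),np.sin(p[2]); print(" tray in case",(c*d[0]+s*d[1]).round(4),(-s*d[0]+c*d[1]).round(4))
crop(ct,330,215,160,0,"pics/top_8.png",[[W(p,q) for q in C],[W(t,q) for q in rect(.091,.028,.034)]])
crop(cs,305,230,160,0,"pics/scene_8.png",[[W(p,q) for q in C],[W(t,q) for q in rect(.091,.028,.034)]])
E
python3 m1.py
```

```text
top
edgefit [0.5773 0.0644] 56.47 n 75 med 0.35
edgefit [ 0.4659 -0.1069] 56.77 n 76 med 0.27
 tray in case -0.2043 -0.0017
scene
edgefit [0.5772 0.0608] 56.79 n 75 med 0.2
edgefit [ 0.4659 -0.1098] 58.43 n 91 med 0.38
 tray in case -0.2037 -0.0003
both
edgefit [0.5776 0.0627] 56.7 n 150 med 0.37
edgefit [ 0.465  -0.1084] 56.92 n 167 med 0.48
 tray in case -0.2048 0.0001
```

```bash
python3 -c "
import cv2,numpy as np
a=cv2.imread('pics/top_8.png');b=cv2.imread('pics/scene_8.png')
cv2.imwrite('pics/tb8.png',np.hstack([cv2.resize(a[:, :],(400,300)),cv2.resize(b,(400,300))]))"
```

```text
(no output)
```

View pics/top_8.png

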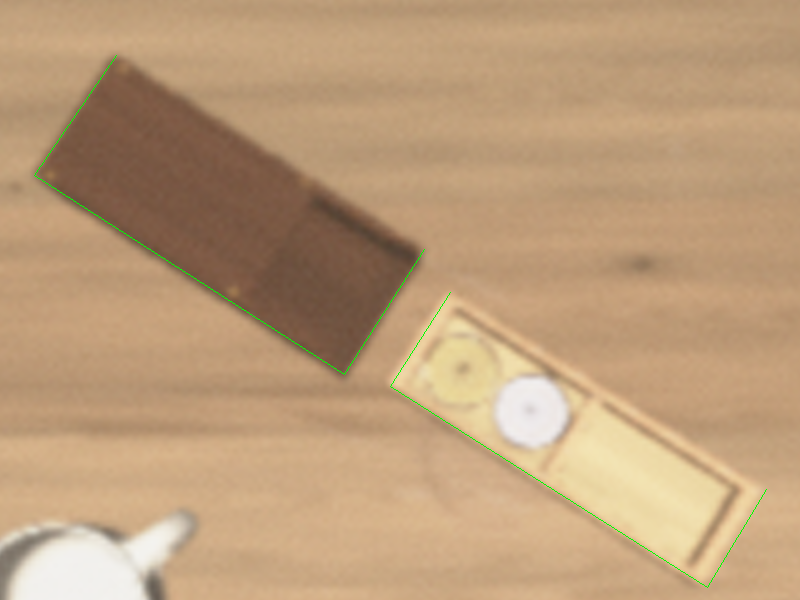

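View pics/scene_8.png

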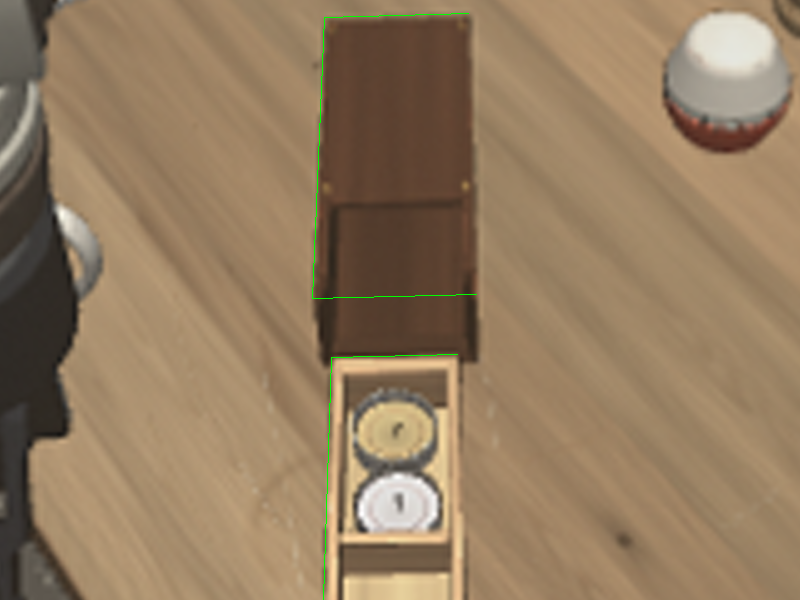

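```bash
sed -i 's/CASE=np.array(\[.5777,.062\]); YAW=56.8/CASE=np.array([.5776,.0625]); YAW=56.7/' h.py; python3 - <<'E'
from h import *
print(cw(-.158,0),plan(np.r_[cw(-.158,0),.11],YAW+90)); st()
E
```

```text
[ 0.49085439 -0.06955756] (array([-8.991e+01, -3.000e-02, -2.000e-02]), array([0.063 , 0.1315, 0.1173]))
t 8.97 p [ 0.3207 -0.1154  0.1731] yaz 56.79 xtool [-0.001  0.    -1.   ] q [-19.8 -25.  -24.3  90.7  -0.   13.4] F [ 0.3  0.3 -0.5] M [0.03 0.04 0.07] open 0.0852
```

```bash
python3 -m handwheel '[[-90,0,0,0,0.06,0.05,-1],[-90,0,0,0,0.131,0.117,-1],[-90,0,0,0,0.131,0.117,-1],[-90,0,0,0,0.131,0.117,-1],[-90,0,0,0,0.131,0.117,-1],[-90,0,0,0,0.131,0.117,-1],[-90,0,0,0,0.131,0.117,-1],[-90,0,0,0,0.131,0.117,-1],[-90,0,0,0,0.131,0.117,-1],[-90,0,0,0.06,0.131,0.117,-1],[-90,0,0,0.06,0.131,0.117,-1],[-90,0,0,0.06,0.131,0.117,-1]]' 40
python3 - <<'E'
from h import *
st()
print(plan(np.r_[cw(-.158,0),.026],YAW+90))
for n,u,v in [("scene",305,240)]:
    c=bot.camera(n); crop(c,u,v,160,0,f"pics/{n}_9.png")
E
```

```text
time: 10.48
ee_pos: [0.4904, -0.0697, 0.1145]
tcp_rot: [-78.3, 90.0, -21.6]
wrist_force: [0.5, 0.1, 0.9]
opening: 0.0856
t 10.47 p [ 0.4904 -0.0697  0.1145] yaz 146.78 xtool [ 0. -0. -1.] q [ -8.1  -3.  -13.   80.   -0.  -64.9] F [0.5 0.1 0.9] M [-0.    0.02 -0.01] open 0.0856
(array([0.08, 0.  , 0.01]), array([ 0.0885, -0.0003,  0.0004]))
```

View pics/scene_9.png

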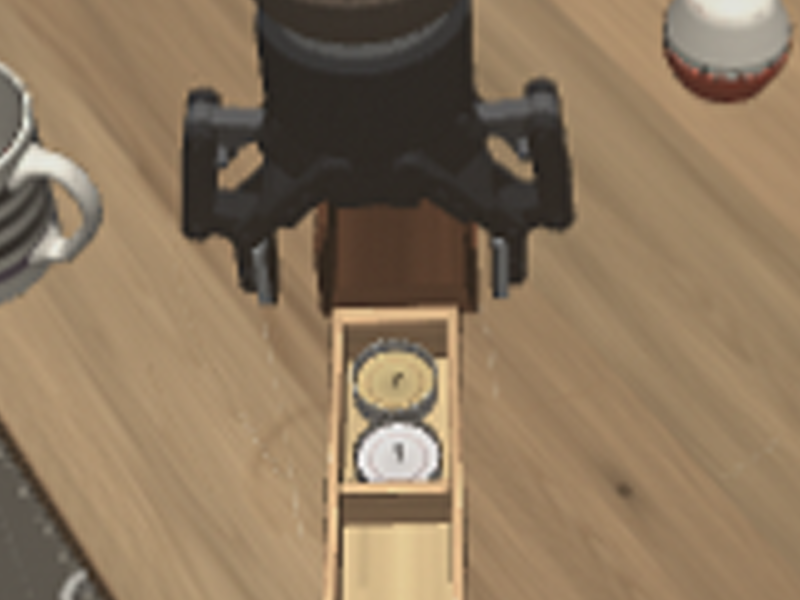

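The open fingers straddle the tray (tips at about (262,295) and (500,290)). Descending and gripping.

```bash
python3 -m handwheel '[[0,0,0,0.04,0,0,-1],[0,0,0,0.07,0,0,-1],[0,0,0,0.088,0,0,-1],[0,0,0,0.088,0,0,-1],[0,0,0,0.088,0,0,-0.5],[0,0,0,0.088,0,0,0.2],[0,0,0,0.088,0,0,1],[0,0,0,0.088,0,0,1],[0,0,0,0.088,0,0,1],[0,0,0,0.088,0,0,1]]' 60
python3 - <<'E'
from h import *
st()
c=bot.camera("top"); crop(c,320,210,160,0,f"pics/top_10.png")
c=bot.camera("scene"); crop(c,305,240,160,0,f"pics/scene_10.png")
E
```

```text
time: 11.78
ee_pos: [0.4908, -0.0696, 0.0271]
tcp_rot: [-63.9, 89.8, -7.1]
wrist_force: [-0.1, 0.2, 5.9]
opening: 0.0548
t 11.78 p [ 0.4908 -0.0696  0.0271] yaz 146.8 xtool [ 0.003 -0.    -1.   ] q [ -8.1  -0.8 -20.7  69.9   0.  -64.9] F [-0.1  0.2  5.9] M [0.07 0.24 0.01] open 0.0548
```

View pics/scene_10.png

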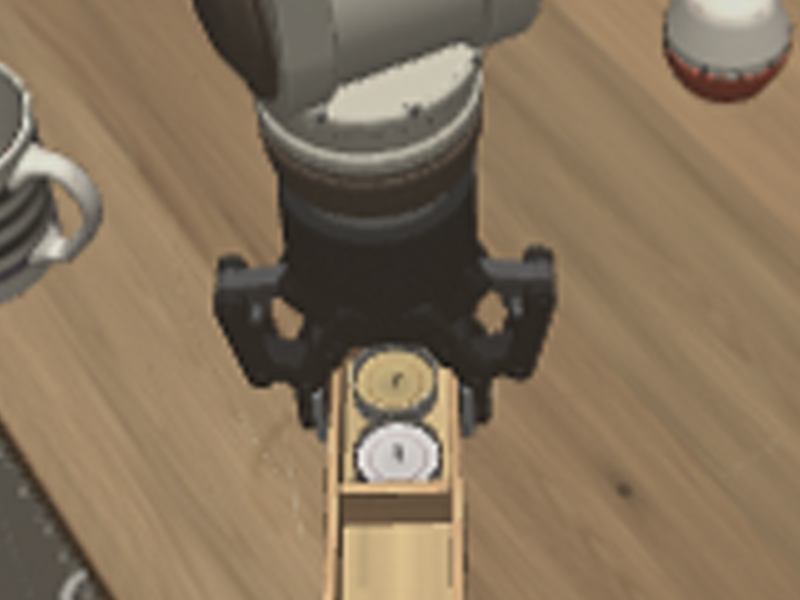

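Gripped (54.8 mm), with both lights inside between the fingers at (397,380) and (397,455). Lifting and backing away.

```bash
python3 -m handwheel '[[0,0,0,-0.01,0,0,1],[0,0,0,-0.025,0,-0.01,1],[0,0,0,-0.045,0,-0.03,1],[0,0,0,-0.065,0,-0.05,1],[0,0,0,-0.08,0,-0.07,1],[0,0,0,-0.08,0,-0.08,1],[0,0,0,-0.08,0,-0.08,1]]' 60
python3 - <<'E'
from h import *
st()
c=bot.camera("top"); crop(c,330,220,160,0,f"pics/top_11.png")
c=bot.camera("scene"); crop(c,305,240,160,0,f"pics/scene_11.png")
E
```

```text
time: 12.75
ee_pos: [0.4455, -0.1368, 0.1051]
tcp_rot: [82.4, 90.0, 139.1]
wrist_force: [-0.4, 0.1, -3.6]
opening: 0.055
t 12.75 p [ 0.4455 -0.1368  0.1051] yaz 146.73 xtool [-0.  0. -1.] q [-17.1  -6.9 -17.7  79.2   0.  -73.8] F [-0.4  0.1 -3.6] M [ 0.07 -0.06 -0.  ] open 0.055
```

View pics/scene_11.png

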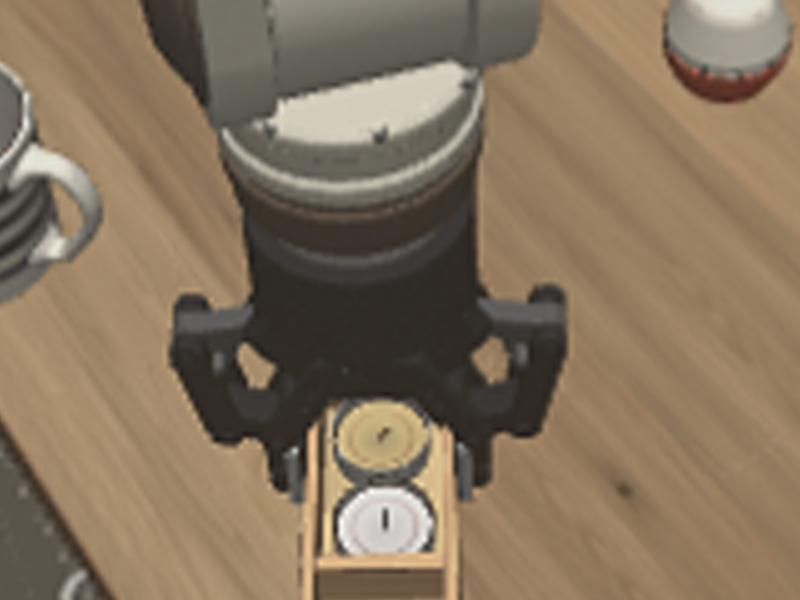

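View pics/top_11.png

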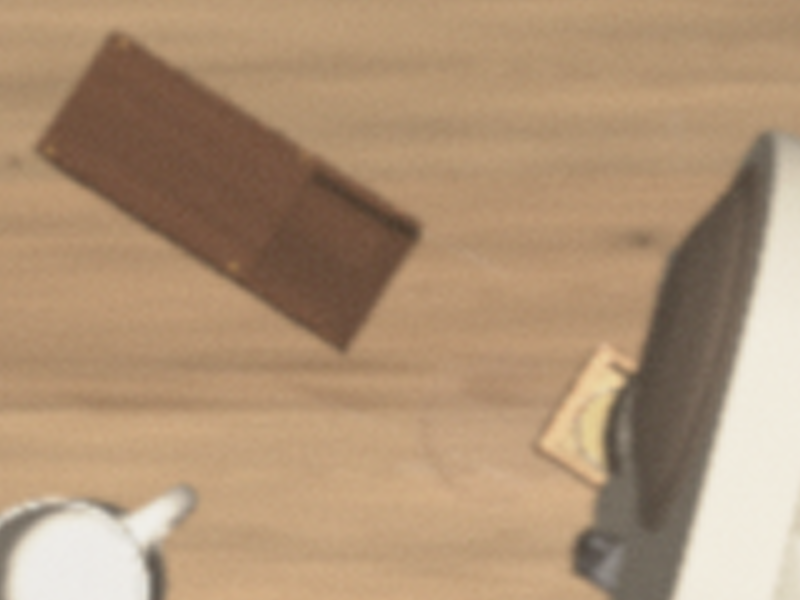

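The tray is held level, the case is still, and both lights are upright. Turning 180° in two calls.

```bash
python3 -m handwheel '[[4,0,0,0,0,0,1],[12,0,0,0,0,0,1],[21,0,0,0,0,0,1],[30,0,0,0,0,0,1],[39,0,0,0,0,0,1],[48,0,0,0,0,0,1],[57,0,0,0,0,0,1],[66,0,0,0,0,0,1],[75,0,0,0,0,0,1],[84,0,0,0,0,0,1],[90,0,0,0,0,0,1]]' 60
python3 -m handwheel '[[4,0,0,0,0,0,1],[12,0,0,0,0,0,1],[21,0,0,0,0,0,1],[30,0,0,0,0,0,1],[39,0,0,0,0,0,1],[48,0,0,0,0,0,1],[57,0,0,0,0,0,1],[66,0,0,0,0,0,1],[75,0,0,0,0,0,1],[84,0,0,0,0,0,1],[90,0,0,0,0,0,1],[90,0,0,0,0,0,1]]' 60
python3 - <<'E'
from h import *
st()
print(plan(np.r_[cw(-.238,0),.06],YAW-90))
c=bot.camera("top"); crop(c,330,220,160,0,f"pics/top_12.png")
c=bot.camera("scene"); crop(c,305,240,160,0,f"pics/scene_12.png")
E
```

```text
time: 14.22
ee_pos: [0.4459, -0.1358, 0.1046]
tcp_rot: [-161.8, 89.9, 164.8]
wrist_force: [0.6, 0.5, -1.8]
opening: 0.0551
time: 15.72
ee_pos: [0.4459, -0.1359, 0.1047]
tcp_rot: [-70.2, 89.9, 166.6]
wrist_force: [-0.2, -0.3, -2.1]
opening: 0.055
t 15.72 p [ 0.4459 -0.1359  0.1047] yaz -33.11 xtool [-0.001  0.    -1.   ] q [-16.9  -6.8 -17.7  79.2  -0.  106.2] F [-0.2 -0.3 -2.1] M [-0.08  0.09 -0.01] open 0.055
(array([0.19, 0.02, 0.06]), array([ 0.0447,  0.0013, -0.0001]))
```

View pics/scene_12.png

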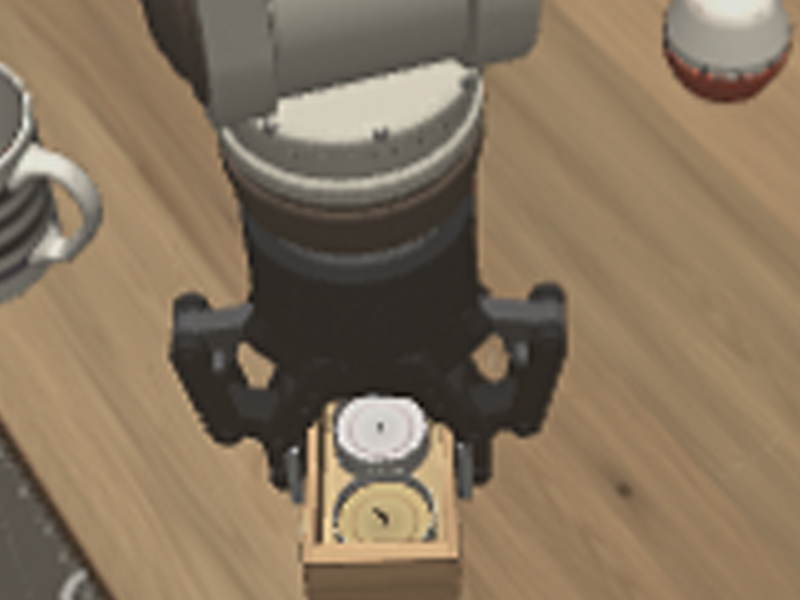

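View pics/top_12.png

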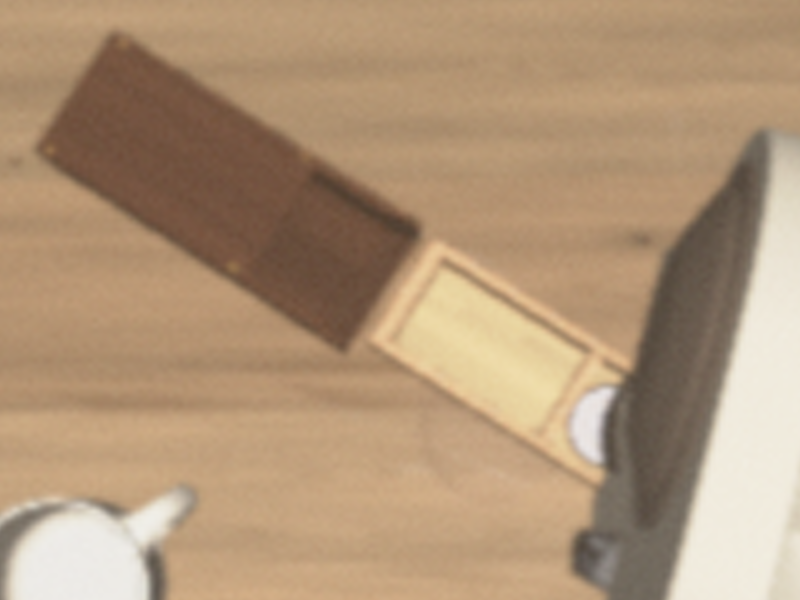

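Turned: the empty end faces the mouth and the lights are upright at the rear. Lowering to insertion height, then measuring the alignment.

```bash
python3 -m handwheel '[[0,0,0,0.02,0,0,1],[0,0,0,0.045,0,0,1],[0,0,0,0.065,0,0,1],[0,0,0,0.073,0,0,1],[0,0,0,0.073,0,0,1],[0,0,0,0.073,0,0,1]]' 60
cat > m2.py <<'E'
from fit3 import *
st()
ct=bot.camera("top"); cs=bot.camera("scene")
zt=.034+.0045
C=rect(.092,.0365,.049); L=loop(C); sides=[L[0],L[1],L[3]]
x1=.01 # visible portion in frame: leading end at +.091 along case x
g=[((.091,-.028,zt),(.091,.028,zt)),((.091,.028,zt),(x1,.028,zt)),((x1,-.028,zt),(.091,-.028,zt))]
p=edgefit([(ct,sides)],[.5776,.0625,np.radians(56.7)])
o,R,tp=tool(); t0=np.r_[tp[:2]+.045*ex,np.radians(YAW)]
t=edgefit([(ct,g)],t0)
d=t[:2]-p[:2]; c,s=np.cos(p[2]),np.sin(p[2]); print(" tray in case",(c*d[0]+s*d[1]).round(4),(-s*d[0]+c*d[1]).round(4))
d=t0[:2]-CASE; print("by kinematics",d@ex,d@ey)
crop(ct,320,210,112,0,"pics/top_m2.png",[[W(p,q) for q in C],[W(t,q) for q in (g[2][0],g[0][0],g[0][1],g[1][1])]])
crop(ct,320,210,112,0,"pics/top_m2b.png")
crop(cs,305,240,160,0,"pics/scene_m2.png")
E
python3 m2.py
```

```text
time: 16.58
ee_pos: [0.4464, -0.1365, 0.0331]
tcp_rot: [106.7, 89.9, -16.5]
wrist_force: [0.4, 0.1, -2.3]
opening: 0.0549
t 16.57 p [ 0.4464 -0.1365  0.0331] yaz -33.17 xtool [ 0.001 -0.    -1.   ] q [-17.   -4.9 -23.9  70.9   0.  106.2] F [ 0.4  0.1 -2.3] M [-0.09  0.06  0.06] open 0.0549
edgefit [0.5771 0.0641] 56.68 n 75 med 0.34
edgefit [ 0.476  -0.0906] 56.99 n 71 med 0.21
 tray in case -0.1848 -0.0006
by kinematics -0.1933942937783057 0.0003627753583437852
```

View pics/top_m2.png

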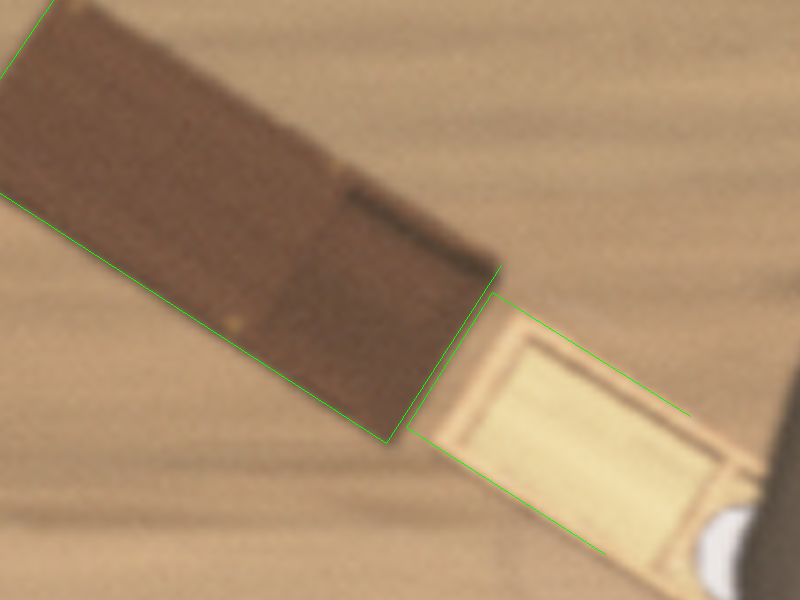

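View pics/top_m2b.png

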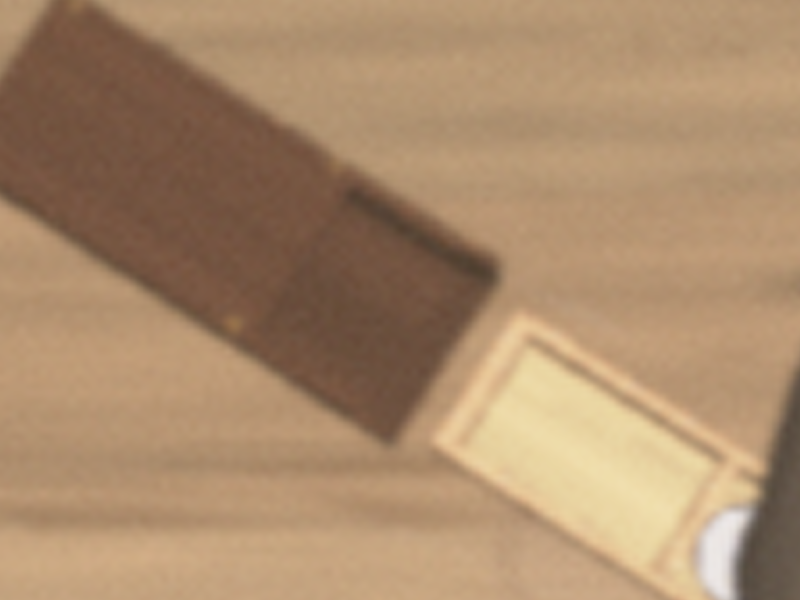

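View pics/scene_m2.png

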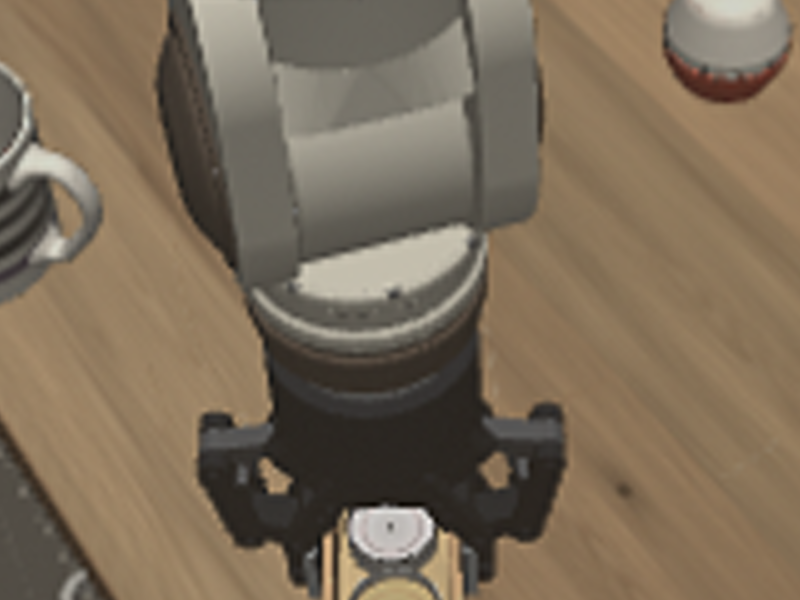

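```bash
python3 - <<'E'
from h import *
c=bot.camera("top"); k=800/112
f=lambda u,v,z: at(c,u/k+264,v/k+168,z)
def cc(X): d=X[:2]-CASE; return (d@ex).round(4),(d@ey).round(4)
for u,v,z in [(498,265,.049),(393,443,.049),(348,190,.049),(523,312,.0385),(435,440,.0385),(762,467,.0385)]: print(u,v,cc(f(u,v,z)))
E
```

```text
498 265 (np.float64(-0.0901), np.float64(-0.0344))
393 443 (np.float64(-0.0929), np.float64(0.0368))
348 190 (np.float64(-0.0321), np.float64(-0.0286))
523 312 (np.float64(-0.1056), np.float64(-0.0265))
435 440 (np.float64(-0.1039), np.float64(0.0275))
762 467 (np.float64(-0.2036), np.float64(-0.0254))
```

```bash
python3 -m handwheel '[[0,0,0,0.0015,-0.001,0,1],[0,0,0,0.0015,-0.001,-0.01,1],[0,0,0,0.0015,-0.001,-0.02,1],[0,0,0,0.0015,-0.001,-0.03,1],[0,0,0,0.0015,-0.001,-0.04,1],[0,0,0,0.0015,-0.001,-0.04,1]]' 60
python3 - <<'E'
from h import *
st()
c=bot.camera("top"); crop(c,310,205,112,0,f"pics/top_13.png")
E
```

```text
time: 17.48
ee_pos: [0.4678, -0.1017, 0.0309]
tcp_rot: [137.6, 89.9, 14.5]
wrist_force: [3.2, -0.5, -3.2]
opening: 0.055
t 17.48 p [ 0.4678 -0.1017  0.0309] yaz -33.15 xtool [ 0.001  0.    -1.   ] q [-12.3  -3.1 -22.5  70.6   0.  110.9] F [ 3.2 -0.5 -3.2] M [-0.17 -0.5  -0.4 ] open 0.055
```

View pics/top_13.png

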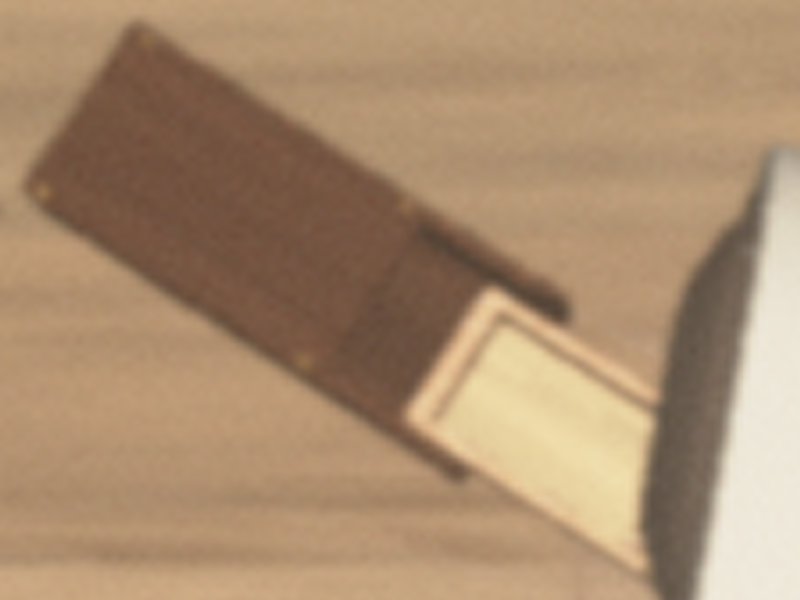

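The tray is about 27 mm into the mouth. A light 3 N side force shows it is slightly too far to +y, so I'll correct by 0.8 mm and continue.

```bash
python3 -m handwheel '[[0,0,0,0,0.0008,0,1],[0,0,0,0,0.0008,-0.01,1],[0,0,0,0,0.0008,-0.02,1],[0,0,0,0,0.0008,-0.02,1]]' 60
python3 - <<'E'
from h import *
st(); o,R,p=tool(); print("F case xy",o["wrist_force"][:2]@ex,o["wrist_force"][:2]@ey,"grip in case",(p[:2]-CASE)@ex,(p[:2]-CASE)@ey)
E
```

```text
time: 18.02
ee_pos: [0.4789, -0.0854, 0.0307]
tcp_rot: [-92.2, 90.0, 144.7]
wrist_force: [-0.4, -0.8, -3.0]
opening: 0.0552
t 18.02 p [ 0.4789 -0.0854  0.0307] yaz -33.13 xtool [-0.  0. -1.] q [-10.1  -2.  -21.5  70.5   0.  113. ] F [-0.4 -0.8 -3. ] M [-0.08  0.13  0.01] open 0.0552
F case xy -0.8933571945101313 -0.08355762145137807 grip in case -0.17780126055217205 0.001319516338373198
```

```bash
python3 -m handwheel '[[0,0,0,0,0,-0.01,1],[0,0,0,0,0,-0.02,1],[0,0,0,0,0,-0.03,1],[0,0,0,0,0,-0.04,1],[0,0,0,0,0,-0.05,1],[0,0,0,0,0,-0.06,1],[0,0,0,0,0,-0.065,1],[0,0,0,0,0,-0.065,1]]' 60
python3 - <<'E'
from h import *
st(); o,R,p=tool(); print("F case xy",o["wrist_force"][:2]@ex,o["wrist_force"][:2]@ey,"grip in case",(p[:2]-CASE)@ex,(p[:2]-CASE)@ey)
c=bot.camera("top"); crop(c,310,205,112,0,f"pics/top_14.png")
c=bot.camera("scene"); crop(c,305,220,160,0,f"pics/scene_14.png")
E
```

```text
time: 19.02
ee_pos: [0.5143, -0.0314, 0.0308]
tcp_rot: [72.0, 90.0, -51.2]
wrist_force: [-0.2, -0.1, -3.2]
opening: 0.0548
t 19.02 p [ 0.5143 -0.0314  0.0308] yaz -33.18 xtool [ 0. -0. -1.] q [ -3.5   1.9 -17.5  70.5  -0.  119.7] F [-0.2 -0.1 -3.2] M [-0.04  0.   -0.03] open 0.0548
F case xy -0.186260282148298 0.17560172497189236 grip in case -0.1132506268747363 0.0012991691896311927
```

View pics/top_14.png

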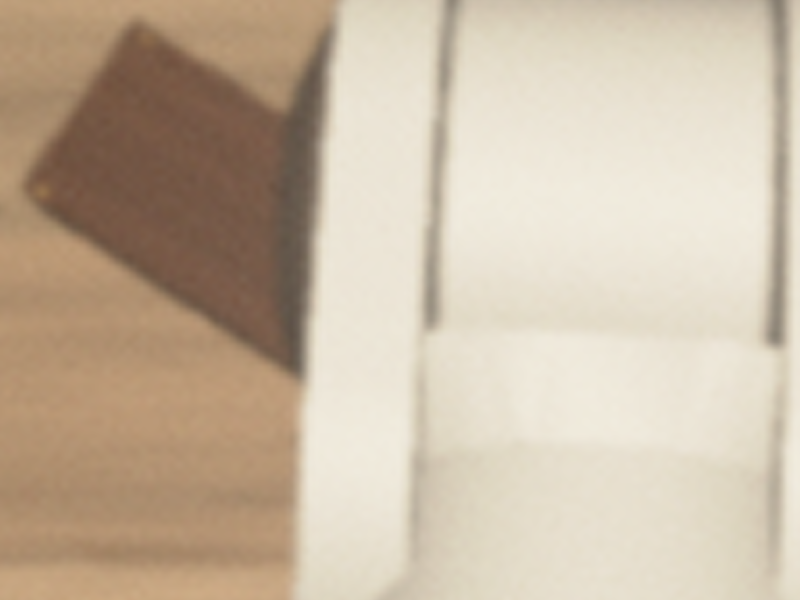

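View pics/scene_14.png

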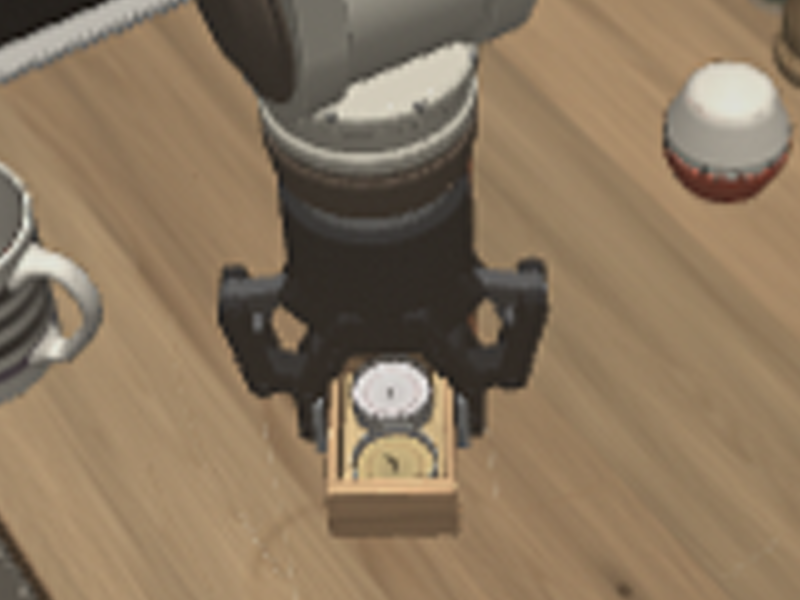

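The tray is well guided with no side force and both lights are upright. Releasing, lifting and backing off to push with closed fingers.

```bash
python3 -m handwheel '[[0,0,0,0.002,0,0,1],[0,0,0,0.002,0,0,0.2],[0,0,0,0.002,0,0,0],[0,0,0,0.002,0,0,-0.3],[0,0,0,0.002,0,0,-0.5],[0,0,0,-0.03,0,0,-0.5],[0,0,0,-0.07,0,0,-0.5],[0,0,0,-0.07,0,0.05,-0.5],[0,0,0,-0.07,0,0.09,0.5],[0,0,0,-0.07,0,0.09,1],[0,0,0,-0.07,0,0.09,1],[0,0,0,-0.07,0,0.09,1],[0,0,0,-0.07,0,0.09,1]]' 40
python3 - <<'E'
from h import *
st(); o,R,p=tool(); print("grip in case",(p[:2]-CASE)@ex,(p[:2]-CASE)@ey)
c=bot.camera("top"); crop(c,310,205,112,0,f"pics/top_15.png")
c=bot.camera("scene"); crop(c,305,220,160,0,f"pics/scene_15.png")
E
```

```text
time: 20.75
ee_pos: [0.4652, -0.1064, 0.1007]
tcp_rot: [-89.5, 90.0, 147.3]
wrist_force: [0.3, 0.1, 0.2]
opening: -0.0
t 20.75 p [ 0.4652 -0.1064  0.1007] yaz -33.14 xtool [-0.  0. -1.] q [-12.9  -5.2 -16.7  78.6   0.  110.2] F [0.3 0.1 0.2] M [-0.01  0.03 -0.01] open -0.0
grip in case -0.20289645627314085 0.001190431112579732
```

View pics/top_15.png

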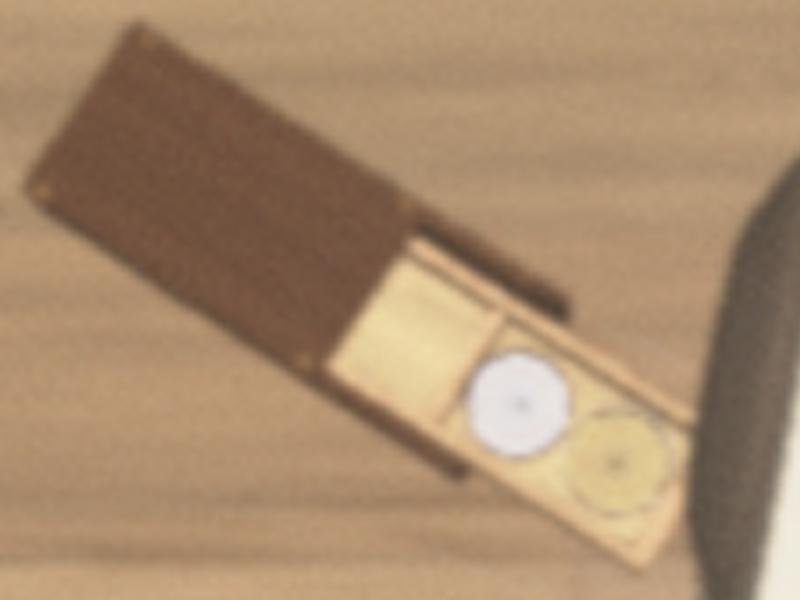

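View pics/scene_15.png

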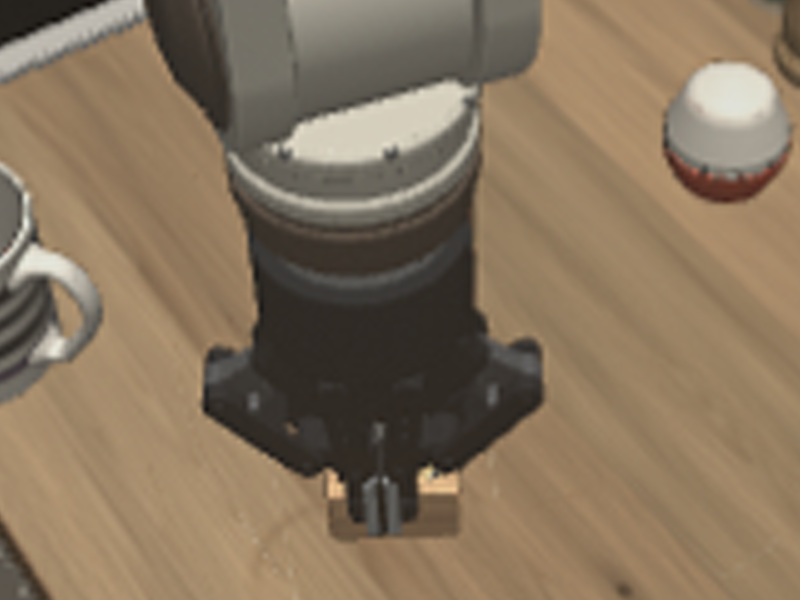

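The tray rests straight in the case, lights flat at (518,404) and (617,462). Lowering the closed fingers in front of the end wall and pushing most of the way.

```bash
python3 -m handwheel '[[0,0,0,0.04,0,0,1],[0,0,0,0.071,0,0,1],[0,0,0,0.071,0,0,1],[0,0,0,0.071,0,-0.015,1],[0,0,0,0.071,0,-0.025,1],[0,0,0,0.071,0,-0.032,1],[0,0,0,0.071,0,-0.039,1],[0,0,0,0.071,0,-0.046,1],[0,0,0,0.071,0,-0.053,1],[0,0,0,0.071,0,-0.06,1],[0,0,0,0.071,0,-0.067,1],[0,0,0,0.071,0,-0.074,1],[0,0,0,0.071,0,-0.08,1],[0,0,0,0.071,0,-0.08,1]]' 40
python3 - <<'E'
from h import *
st(); o,R,p=tool(); print("F case xy",o["wrist_force"][:2]@ex,o["wrist_force"][:2]@ey,"grip in case",(p[:2]-CASE)@ex,(p[:2]-CASE)@ey)
c=bot.camera("scene"); crop(c,305,220,160,0,f"pics/scene_16.png")
E
```

```text
time: 22.6
ee_pos: [0.509, -0.0394, 0.0296]
tcp_rot: [-154.1, 90.0, 82.8]
wrist_force: [0.1, -0.6, 0.0]
opening: -0.0
t 22.6 p [ 0.509  -0.0394  0.0296] yaz -33.15 xtool [ 0.     0.001 -1.   ] q [ -4.5   1.3 -18.3  70.4   0.  118.7] F [ 0.1 -0.6  0. ] M [ 0.   -0.01 -0.02] open -0.0
F case xy -0.4059869736253457 -0.41164837855090913 grip in case -0.12286603634391445 0.0014232831202011548
```

View pics/scene_16.png

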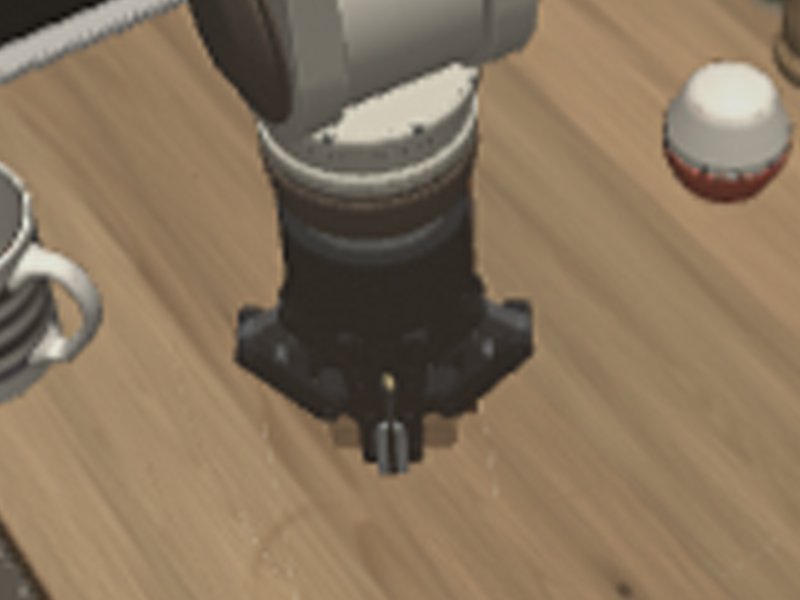

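```bash
python3 -m handwheel '[[0,0,0,0,0,-0.003,1],[0,0,0,0,0,-0.006,1],[0,0,0,0,0,-0.008,1],[0,0,0,0,0,-0.01,1],[0,0,0,0,0,-0.01,1]]' 40
python3 - <<'E'
from h import *
st(); o,R,p=tool(); print("F case xy",o["wrist_force"][:2]@ex,o["wrist_force"][:2]@ey,"grip in case",(p[:2]-CASE)@ex,(p[:2]-CASE)@ey)
E
python3 -m handwheel '[[0,0,0,0,0,-0.001,1],[0,0,0,0,0,-0.002,1],[0,0,0,0,0,-0.003,1],[0,0,0,0,0,-0.003,1]]' 40
python3 - <<'E'
from h import *
st(); o,R,p=tool(); print("F case xy",o["wrist_force"][:2]@ex,o["wrist_force"][:2]@ey,"grip in case",(p[:2]-CASE)@ex,(p[:2]-CASE)@ey)
E
```

```text
time: 23.28
ee_pos: [0.5143, -0.0315, 0.0298]
tcp_rot: [173.6, 90.0, 50.4]
wrist_force: [0.3, -0.1, -0.9]
opening: 0.0002
t 23.27 p [ 0.5143 -0.0315  0.0298] yaz -33.18 xtool [ 0.  0. -1.] q [ -3.5   1.9 -17.6  70.4   0.  119.7] F [ 0.3 -0.1 -0.9] M [-0.01  0.02  0.04] open 0.0002
F case xy 0.04900328089203759 -0.29432880467357747 grip in case -0.1132811278451018 0.0012757877621786227
time: 23.78
ee_pos: [0.5159, -0.0292, 0.0299]
tcp_rot: [122.8, 90.0, -0.4]
wrist_force: [-1.1, -1.1, 0.6]
opening: -0.0001
t 23.77 p [ 0.5159 -0.0292  0.0299] yaz -33.2 xtool [ 0. -0. -1.] q [ -3.2   2.1 -17.4  70.4   0.  120. ] F [-1.1 -1.1  0.6] M [-0.29  0.17  0.05] open -0.0001
F case xy -1.5536376733723996 0.34379965001744434 grip in case -0.11046714534330873 0.0012309275087409128
```

```bash
python3 -m handwheel '[[0,0,0,0,0,-0.001,1],[0,0,0,0,0,-0.002,1],[0,0,0,0,0,-0.002,1]]' 40
python3 -m handwheel '[[0,0,0,0,0,-0.001,1],[0,0,0,0,0,-0.002,1]]' 40
python3 - <<'E'
from h import *
st(); o,R,p=tool(); print("F case xy",o["wrist_force"][:2]@ex,o["wrist_force"][:2]@ey,"grip in case",(p[:2]-CASE)@ex,(p[:2]-CASE)@ey)
c=bot.camera("scene"); crop(c,305,220,160,0,f"pics/scene_17.png")
c=bot.camera("top"); crop(c,310,205,112,0,f"pics/top_17.png")
E
```

```text
time: 24.15
ee_pos: [0.517, -0.0275, 0.0299]
tcp_rot: [122.0, 90.0, -1.2]
wrist_force: [-1.3, -2.1, 0.8]
opening: -0.0002
time: 24.4
ee_pos: [0.518, -0.026, 0.0299]
tcp_rot: [17.0, 90.0, -106.2]
wrist_force: [-5.1, -7.8, 5.1]
opening: 0.0002
t 24.4 p [ 0.518  -0.026   0.0299] yaz -33.21 xtool [-0. -0. -1.] q [ -2.9   2.4 -17.1  70.5  -0.  120.3] F [-5.1 -7.8  5.1] M [-1.45  0.9  -0.02] open 0.0002
F case xy -9.331540728682572 -0.06083188301273199 grip in case -0.10668347096617845 0.001278326443967886
```

View pics/top_17.png

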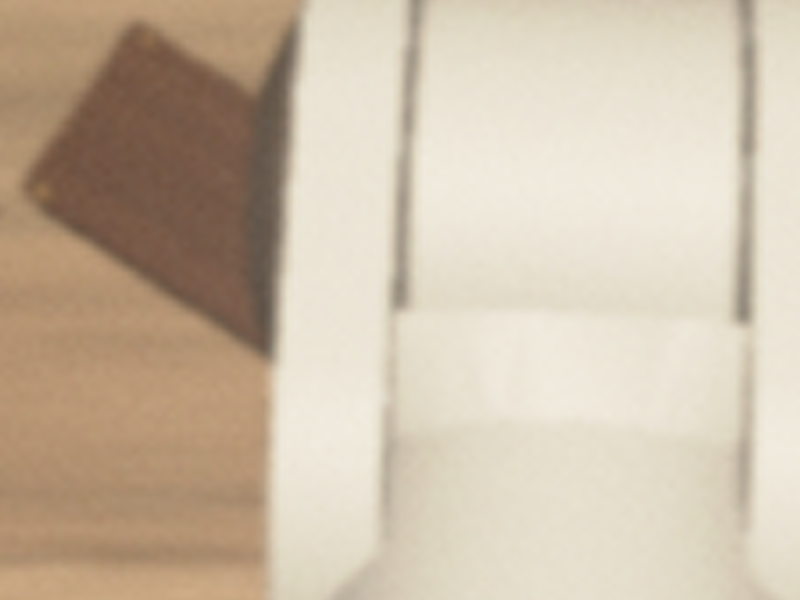

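Push force jumped from 2 to 9 N at the expected depth and the case corner is still at (140,22), so the tray is against the back wall. Backing off, lifting and moving aside to check.

```bash
python3 -m handwheel '[[0,0,0,0,0,0.01,1],[0,0,0,0,0,0.03,1],[0,0,0,-0.04,0,0.05,1],[0,0,0,-0.1,0,0.07,1],[0,0,0,-0.15,0.05,0.12,1],[0,0,0,-0.15,0.1,0.16,1],[0,0,0,-0.15,0.12,0.18,1],[0,0,0,-0.15,0.12,0.18,1],[0,0,0,-0.15,0.12,0.18,1]]' 40
cat > m3.py <<'E'
from h import *
st()
ct=bot.camera("top"); cs=bot.camera("scene")
crop(ct,297,200,112,0,"pics/top_18.png"); crop(cs,305,210,112,0,"pics/scene_18.png")
cv2.imwrite("pics/scene_full.png",cs["frame"][:,:,::-1])
for n,c in (("top",ct),("scene",cs)):
    for k in ["mug_mid","matches_mid","timer_mid","light_1","tray_stock","case_mouth"]:
        z={"mug_mid":.045,"matches_mid":.0075,"timer_mid":.032,"light_1":.008,"tray_stock":.02,"case_mouth":.0245}[k]
        for d in bot.tip_of(k,c)[:2]:
            X=at(c,d["centre"][0]*640,d["centre"][1]*400,z); e=X[:2]-CASE; print(n,k,round(d["conf"],2),X.round(4),"in case",(e@ex).round(4),(e@ey).round(4))
E
python3 m3.py
```

```text
time: 25.62
ee_pos: [0.519, -0.2425, 0.1794]
tcp_rot: [-104.9, 89.9, 131.8]
wrist_force: [-0.6, -0.1, -0.0]
opening: -0.0
t 25.62 p [ 0.519  -0.2425  0.1794] yaz -33.26 xtool [-0.001  0.001 -1.   ] q [-25.1   7.3   4.7  87.5   0.   98.2] F [-0.6 -0.1 -0. ] M [ 0.02 -0.03  0.02] open -0.0
top mug_mid 0.55 [0.3913 0.1256 0.045 ] in case -0.0496 0.1904
top matches_mid 0.65 [ 0.7398 -0.1394  0.0075] in case -0.0797 -0.2464
top timer_mid 0.76 [0.7642 0.0275 0.032 ] in case 0.0732 -0.1752
top light_1 0.7 [0.5389 0.0106 0.008 ] in case -0.0646 0.0039
top light_1 0.39 [0.555  0.0417 0.008 ] in case -0.0298 0.0075
top tray_stock 0.69 [0.5563 0.0322 0.02  ] in case -0.0371 0.0012
top case_mouth 0.66 [ 0.5243 -0.0126  0.0245] in case -0.0921 0.0033
scene mug_mid 0.72 [0.3956 0.1326 0.045 ] in case -0.0413 0.1906
scene matches_mid 0.78 [ 0.7474 -0.1353  0.0075] in case -0.0721 -0.2505
scene timer_mid 0.34 [ 0.5192 -0.0284  0.032 ] in case -0.108 -0.0011
scene light_1 0.64 [0.5323 0.0014 0.008 ] in case -0.0759 0.0043
scene light_1 0.57 [0.5653 0.0408 0.008 ] in case -0.0249 -0.0016
scene tray_stock 0.89 [0.5463 0.0301 0.02  ] in case -0.0442 0.0084
scene case_mouth 0.61 [ 0.5231 -0.0149  0.0245] in case -0.0946 0.0031
```

View pics/top_18.png

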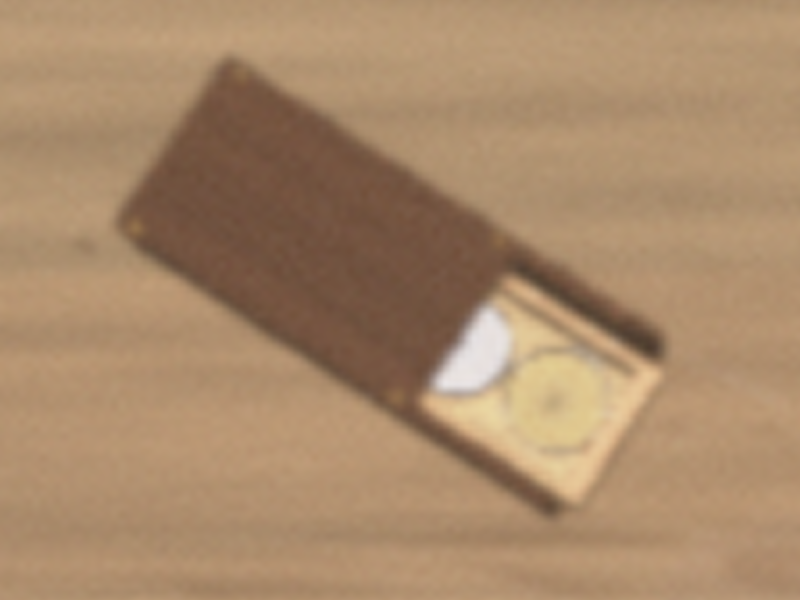

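View pics/scene_18.png

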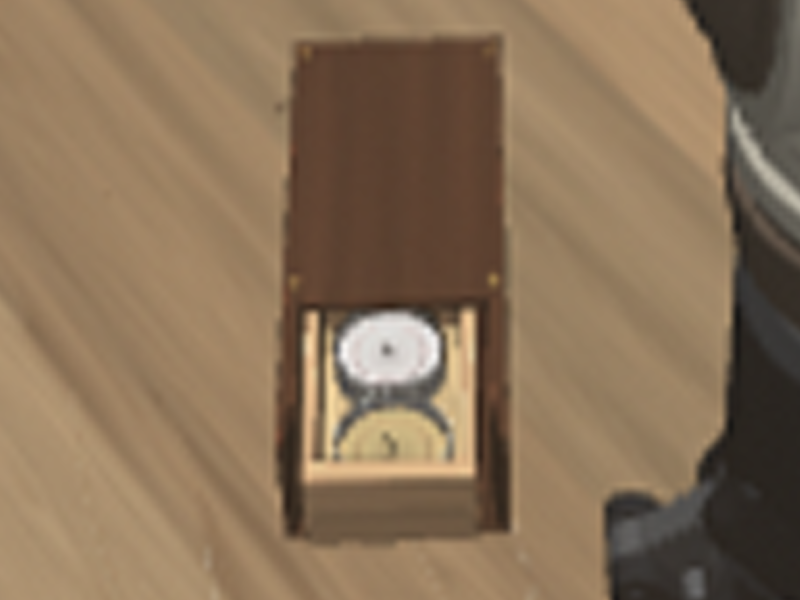

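View pics/scene_full.png

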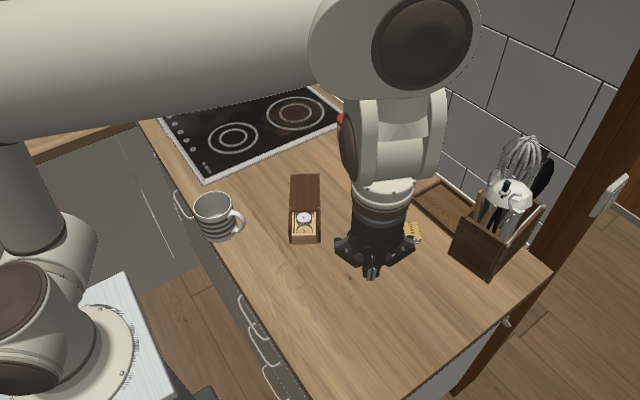

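Both lights are flat at the front. The case corners sit at the same pixels as at the start, and the mug and the other bystanders are where they were. Now measuring how far the tray stands out of the mouth.

```bash
python3 - <<'E'
from h import *
ct=bot.camera("top"); cs=bot.camera("scene"); k=800/112
def cc(X): d=X[:2]-CASE; return (d@ex).round(4),(d@ey).round(4)
for u,v in [(663,373),(575,508)]: print("top",cc(at(ct,u/k+241,v/k+158,.037)))
for u,v in [(303,478),(478,478)]: print("scene",cc(at(cs,u/k+249,v/k+168,.037)))
for u,v in [(667,332),(557,517)]: print("case front top",cc(at(ct,u/k+241,v/k+158,.049)))
for u,v in [(295,537),(510,530)]: print("case front scene",cc(at(cs,u/k+249,v/k+168,0)))
E
```

```text
top (np.float64(-0.0964), np.float64(-0.0252))
top (np.float64(-0.0961), np.float64(0.031))
scene (np.float64(-0.0977), np.float64(0.0282))
scene (np.float64(-0.0995), np.float64(-0.0266))
case front top (np.float64(-0.0907), np.float64(-0.0366))
case front top (np.float64(-0.0933), np.float64(0.0376))
case front scene (np.float64(-0.0925), np.float64(0.0335))
case front scene (np.float64(-0.0919), np.float64(-0.0362))
```

```bash
python3 - <<'E'
from workcell import bot
print(bot.job_done())
E
```

```text
the job is handed in; nothing more can be done
None
```

The tray is turned end for end and back in its case, with the tealights at the open front. I handed the job in at about 26 s of the 67 s allowed; it reports no verdict.

I pulled the tray out by its empty end wall and set it down. I then gripped it across the sides, lifted it, turned it 180° and slid it back in, finishing with a push on its end wall with closed fingers.

**Last checks**
- **Tray home:** its front end is at case x ≈ -0.097 m averaged over both cameras, against -0.098 m for fully home. The push force jumped from about 2 N to 9 N at the expected depth, as it would on reaching the back wall.
- **Sideways position:** the tray is about 1–3 mm off centre, within the 5 mm allowed.
- **Tealights:** both lie flat in their compartment at the mouth.
- **Case:** its corners are at the same pixels as at the start, to within about 1 pixel.
- **Mug, matchbox and egg timer:** the mug was in view throughout and looks unmoved. The matchbox detections are within about 10 mm of the start. The timer was about 12 mm off from the top camera, but the arm never went near it.
- **Robot:** clear of everything when I handed in.

**Disagreements**
- **Camera offset:** the two cameras differ from each other by 1–3 mm.
- **False timer detection:** one low-confidence scene detection (0.34) put the timer at the case mouth while the arm hid it. The top view and the picture contradict that.
- **Tray-compartment detections:** the network put the tealight compartment's centre at x = -0.037 m (top) and -0.044 m (scene). The tray-end measurement implies about -0.050 m, and I relied on that.

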